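Close up the lens edger's water filter unit

TASK

Put the lens edger's water filter unit back together: press every push-on cap that lies on the mat straight down on a strainer post, either one, until it is tight on its plate, and screw every plug into the port of its own colour until its flange is fully home on the rim; do not cross-thread: a plug set on its port has to be turned backwards until it drops into the thread start before it will run in. When all caps and plugs are fitted, and not before, swing the green lever of the water cock fully over to open. Leave everything else alone.

Things in the scene. Friction and masses are not known exactly. Their poses are not given: they have to be found in the camera images.
- unit: water filter unit, fixed: white tank 200 (its x) by 420 mm (its y), 45 mm high; origin under its centre, z up. On its deck: three necks with coloured collars, 110 mm apart along y at x = +40 mm; at x = -55 mm two strainer plates (68 mm across) with a bare steel post each; at the +y end the green-tipped lever of the water cock
- port_red (a point): centre of the red port's mouth, in the plane of the flat rim (77 mm over the table, 32 over the deck). Neck 77 mm across, bore 46 mm with 1 mm play round a plug's nose. All three have a two-start right-hand thread: two opposite 40 degree gaps in the rim, where the plug's lugs drop 7 mm into the thread start
- plug_red_mid (a point): middle of the loose red screw plug (may be absent), 26 mm over its underside; z = its axis, 52.5 mm tall; starts upright on the mat; 160 g nominal; 44 mm grey nose with chamfered foot, two steel lugs (56 mm over both, undersides 10 mm over the foot), flange 58 mm across at 22.5 to 26.5 mm, on it a grip bar 44 mm long (x), 14 mm thick (y), 26 mm high
- port_blue (a point): centre of the blue port's mouth, in the plane of the flat rim (77 mm over the table, 32 over the deck). The way the gaps of a neck face differs from neck to neck and is not given: turn the plug, standing on the rim, anticlockwise (from above), up to 180 degrees, till it drops; behind each gap a solid stop blocks turning farther back
- plug_blue_mid (a point): middle of the loose blue screw plug (may be absent), 26 mm over its underside; z = its axis, 52.5 mm tall; starts upright on the mat; same shape as the red one. Height of its middle over the port's rim plane: 16 mm with lugs on the rim, 9 mm dropped into the thread start, 3.5 mm fully home
- port_yellow (a point): centre of the yellow port's mouth, in the plane of the flat rim (77 mm over the table, 32 over the deck). From the thread start a plug runs 5.5 mm down with 95 to 130 degrees of clockwise turn (level for the first 5 to 35), till its flange lies on the rim and a stop ends the turn
- plug_yellow_mid (a point): middle of the loose yellow screw plug (may be absent), 26 mm over its underside; z = its axis, 52.5 mm tall; starts upright on the mat; same shape as the red one. Any plug, loosely straddled by open fingers, can be turned by its bar and sinks by its own weight
- cap_a_mid (a point): middle of a steel push-on cap (closed top with orange dot; 32 g, loose, may be absent), 30 mm across, 24 tall, z = its axis, 12 mm over its open underside. Hole 11 mm wide, 21 deep, spring teeth 7 mm over the underside: set on a post it rests 10 mm over the plate; a straight push of about 8 to 16 N slides it down to the plate, where it stays
- post_a (a point): top of a plain steel post, 10 mm thick with a round end, that stands 20 mm out of a strainer plate (top 49 mm over the table). A cap that is fully down has its middle 8 mm below this point
- cap_b_mid (a point): middle of a steel push-on cap (closed top with orange dot; 32 g, loose, may be absent), 30 mm across, 24 tall, z = its axis, 12 mm over its open underside. the same as the other; either fits either post
- post_b (a point): top of a plain steel post, 10 mm thick with a round end, that stands 20 mm out of a strainer plate (top 49 mm over the table). A cap that is fully down has its middle 8 mm below this point
- cock (a joint): lever of the water cock, rad: 0 = shut (leaning to the unit's -x), 1.0 = fully open (leaning to +x); light friction, stays where it is left
- cock_tip (a point): centre of the 26 mm green ball at the end of the lever, 80 mm from its hinge, which lies along the unit's y axis at unit x = -20, y = 178, z = 67 mm; at 0 the ball is 38 mm to the -x side of the hinge and 70 mm above it, at 1.0 as far to the +x side
- mat: black rubber mat, 270 x 330 mm, 3 mm thick, fixed, origin under its centre; plugs, caps and a small brass lens chuck (34 mm across, 22 mm tall, to be left) stand on it about 100 mm apart
- lens_tray: bystander, leave alone: blue lens tray 120 x 170 x 35 mm
- driver: bystander, leave alone: red-handled screwdriver, 160 mm
- cleaner: bystander, leave alone: white cleaner bottle with yellow cap, 56 mm across, 170 mm tall
- spray: bystander, leave alone: white and blue spray bottle with red cap, 50 mm across, 150 mm tall
- tape: bystander, leave alone: yellow roll of tape, 80 mm across, 20 mm high
- pot: bystander, leave alone: grey pot 70 mm across, 70 mm high
Things that resemble listed ones, but are neither listed nor needed, are in the scene too. Leave any blue or pink look-alike of the part that bears cap_a_mid alone. Leave any white look-alike of the part that bears plug_red_mid alone.

How it is judged:
On the way, in this order (a step that is already met when the one before it is completed fails the run):
1. all caps are pressed down and all plugs are screwed home (z of plug_red_mid in the frame of port_red between 0.001 and 0.0055 m and horizontal distance between plug_red_mid and port_red below 0.005 m and angle between each of plug_red_mid, plug_blue_mid, plug_yellow_mid's own z axis and vertical below 0.06 rad and z of plug_blue_mid in the frame of port_blue between 0.001 and 0.0055 m and horizontal distance between plug_blue_mid and port_blue below 0.005 m and z of plug_yellow_mid in the frame of port_yellow between 0.001 and 0.0055 m and horizontal distance between plug_yellow_mid and port_yellow below 0.005 m and ((z of cap_a_mid in the frame of post_a between -0.012 and -0.006 m and horizontal distance between cap_a_mid and post_a below 0.004 m) or (z of cap_a_mid in the frame of post_b between -0.012 and -0.006 m and horizontal distance between cap_a_mid and post_b below 0.004 m)) and angle between each of cap_a_mid, cap_b_mid's own z axis and vertical below 0.08 rad and ((z of cap_b_mid in the frame of post_a between -0.012 and -0.006 m and horizontal distance between cap_b_mid and post_a below 0.004 m) or (z of cap_b_mid in the frame of post_b between -0.012 and -0.006 m and horizontal distance between cap_b_mid and post_b below 0.004 m))), for 0.2 s.
2. then the water cock is opened (value of joint cock above 0.85 rad), for 0.2 s.
At the end, for the whole second after the job is handed in: every plug present is in the port of its colour, upright within 0.06 rad, centred within 5 mm, its flange within 2 mm of the rim; every cap present is on a post, upright within 0.08 rad, within 2 mm of its plate; all at rest; the cock's lever is beyond 0.85 rad (all of step 1 and linear speed of each of plug_red, plug_blue, plug_yellow, cap_a, cap_b below 0.02 m/s and value of joint cock above 0.85 rad); the robot touches nothing.
It fails at once if a bystander (lens tray, screwdriver, bottles, tape, pot) is moved more than 30 mm (distance of any of lens_tray, driver, cleaner, spray, tape, pot from where it was at the start of the episode above 0.03 m).
Of plug_red, plug_blue, plug_yellow only 2 to 3 are there at a start; the rules pass over those that are not, and their reading is None.
Of cap_a, cap_b only 1 to 2 are there at a start; the rules pass over those that are not, and their reading is None.
At some moment in a run one of plug_red, plug_blue, plug_yellow, cap_a, cap_b may be knocked a few centimetres aside while the robot is not near it.
It also fails if it takes over 210 s, if anything falls off the work surface, if the arm or the gripper's body presses on something with over 40 N, if the wrist force passes 120 N, or if a joint passes its speed limit or range.

ROBOT

A 7-joint arm with a two-finger parallel gripper is mounted at the origin on the work surface. World frame = base frame: x ahead of the robot, y to its left, z up, the work surface at z = 0. Lengths are in m, angles in rad, forces in N, time in s.
With the tool pointing down it reaches from about 0.35 to 0.9 m from the base axis. Payload 7.2 kg.
Tool frame: the origin (TCP) lies midway between the tips of the shut fingers; the grasp point (between the pads) lies 19 mm behind it; z points along the fingers, y is the line along which they close (so a half turn about z gives the same grasp; the last joint's range is limited). The gripper opens to 85 mm and grips with 20 to 120 N. Pads are 22 mm wide; open, the fingers measure 114 mm over their backs; the gripper's body (76 mm by 85 mm) begins 54 mm behind the grasp point. The pads swing forward as they close: fully open they stand 13 mm farther back than shut.
Start: joints at [1.122, 0.411, -0.013, 1.596, 0.006, 1.134, -0.082], TCP at [0.232, -0.58, 0.231] pointing down, gripper open.
Joint ranges: [-2.95, 2.95], [-0.29, 1.99], [-1.47, 1.44], [0.14, 2.54], [-1.03, 4.17], [0.13, 1.85], [-2.86, 2.86]. Speed limits (rad/s): [2.39, 2.39, 3.01, 3.01, 3.14, 3.14, 3.14].

INTERFACE

Orientations are given as [roll, pitch, yaw] about the fixed x, y, z axes, in that order (R = Rz(yaw) Ry(pitch) Rx(roll)).
In Python, from station import monitor, snapshot, workorder, nets gives the robot as it stands. The module is installed in compiled form; this text tells all that it offers.
- The arm moves only by the tool arm_command, never from a script. Its argument "targets" is a list of rows, each an object with "delta_pos": the shift along the tool's x, y, z in mm, a list of three; "twist": the turn, a rotation vector about the tool's x, y, z in rad, a list of three; "gripper": the finger opening in mm, from 0 to 85.4. In form: [{"delta_pos": [dx, dy, dz], "twist": [wx, wy, wz], "gripper": gripper}, ...]. A call has 1 to 12 rows; each row is the pose to reach, as a shift and turn from the pose commanded when the call began, along the tool's axes at that moment; what a row does not reach only later rows make up. A row lasts 1/8 s, in which the tool goes at most 62.5 mm and 10.7 degrees, less where a joint would pass 70% of its speed; a pose out of reach is approached as far as the arm can. A call with a gripper value outside its range is refused whole. The fingers move at their own pace and stop on an object; "newtons" is the grip in N (left out, the last holds). Time passes only in rows, so rows that repeat a pose let the fingers close. It gives the time, the measured TCP pose, the force, the opening and the grip force at its end, in the units of the state.
- monitor.sense(): the state, without advancing time (a new reading comes with each control period).
- snapshot(name): name is "side" or "top" or "wrist"; returns a dict with "pixels" (400x640x3 uint8, red, green, blue), "fx", "fy", "cx", "cy" (pixels), "R" (3x3) and "t" (3): a world point X has camera coordinates R X + t. Camera axes: x right, y down, z forward; pixel columns grow to the right and rows downward; lengths in m; the calibration is good to about 2 mm. A picture is of the moment at which its call begins. There is no depth.
- workorder.close_job(): hands the job in; it is judged then, once.
Trained networks look in a picture, given as the dict that the camera call returned (one of the last four; its "shot" number tells which), for a name from the list of things; names that differ only in an ending like _2 or _b are one class to them, and where a whole thing is asked for, a point or a joint stands for the part that bears it (a point fixed in the world has none). Each returns a list of dicts, best first, with "conf" (0 to 1); they miss things now and then, are a little off and sometimes report something else, mostly with a low value. They report only what shows in the picture. A call takes as long as a camera call. They do not tell look-alikes from the thing itself.
- nets.boxes_of(picture, thing): "at" ([column, row] as shares, 0 to 1, of the picture: columns of its width, rows of its height, amid what is visible of it).
- nets.masks_of(picture, thing): "region" (400x640 bool, what is visible of it) and "at" ([column, row] as shares, 0 to 1, of the picture: columns of its width, rows of its height, amid what is visible of it).
The state is a dict: "t": time; "q": joint angles; "dq": joint speeds; "joint_torque": joint torques, N m; "position": TCP position; "eef_rot": TCP orientation; "ft_force": force on the tool from outside, world axes, zero at the start; "torque": the same for the moment, N m; "grip_width": finger opening in m; "gripper_force": force on a finger pad.
Only numpy, scipy, OpenCV 4.12 (cv2) and the standard library are available. Lean on these libraries where they do the work, as an engineer would, in place of code of your own. Each camera call takes 0.05 s, during which the arm holds its last target. There are 200 camera calls.

## Working session

There is one attempt and no reset: what is moved stays moved. The work goes in short steps, Python scripts to look and compute and a tool call to move; the robot and the scene stay as the last step left them, time stands still between calls to the robot, and variables do not carry over. Pictures are saved under pics/ and viewed, at most 14 in all, crops included, and the job is handed in when it is done.

Besides the shell and the picture viewer there is one more tool, called after "Request:" as name(argument=value, ...) on one line, values as JSON. arm_command: Moves the arm, as the interface text tells. Its arguments: {"type":"object","properties":{"targets":{"type":"array","items":{"type":"object","properties":{"delta_pos":{"type":"array","items":{"type":"number"}},"twist":{"type":"array","items":{"type":"number"}},"gripper":{"type":"number"}}}},"newtons":{"type":"number"}},"required":["targets"]}

```bash
mkdir -p pics; ls
cat > h.py <<'E'
import numpy as np, cv2
from station import monitor, snapshot, workorder, nets
def save(p,n,crop=None,scale=1):
    im=p["pixels"][:,:,::-1]
    if crop: x0,y0,x1,y1=crop; im=im[y0:y1,x0:x1]
    cv2.imwrite("pics/"+n,cv2.resize(im,None,fx=scale,fy=scale,interpolation=cv2.INTER_CUBIC))
def onplane(p,u,v,z):
    R=np.array(p["R"]);t=np.array(p["t"]);d=R.T@np.array([(u-p["cx"])/p["fx"],(v-p["cy"])/p["fy"],1]);c=-R.T@t
    return c+d*(z-c[2])/d[2]
def proj(p,X):
    c=np.array(p["R"])@np.array(X)+np.array(p["t"]);return np.array([p["fx"]*c[0]/c[2]+p["cx"],p["fy"]*c[1]/c[2]+p["cy"]])
def ray(p,u,v):
    R=np.array(p["R"]);d=R.T@np.array([(u-p["cx"])/p["fx"],(v-p["cy"])/p["fy"],1]);return -R.T@np.array(p["t"]),d/np.linalg.norm(d)
def tri(obs):
    A=np.zeros((3,3));b=np.zeros(3)
    for p,(u,v) in obs:
        c,d=ray(p,u,v);M=np.eye(3)-np.outer(d,d);A+=M;b+=M@c
    X=np.linalg.solve(A,b);return X,[np.round(proj(p,X)-uv,1) for p,uv in obs]
def px(d): return d["at"][0]*640,d["at"][1]*400
E
python3 - <<'E'
from h import *
s=monitor.sense();print({k:np.round(v,3).tolist() for k,v in s.items()})
P={}
for n in ("top","side","wrist"):
    p=P[n]=snapshot(n);save(p,n+"0.png");print(n,np.round(-np.array(p["R"]).T@p["t"],3),p["fx"])
for n in ("top","side"):
    for th in ("plug_red_mid","plug_blue_mid","plug_yellow_mid","cap_a_mid","post_a","port_red","port_blue","port_yellow","cock_tip","unit","mat"):
        try: print(n,th,[(np.round(px(d)).tolist(),round(d["conf"],2)) for d in nets.boxes_of(P[n],th)][:6])
        except Exception as e: print(n,th,e)
E
```

```text
pics
{'t': 0.0, 'q': [1.122, 0.412, -0.013, 1.597, 0.006, 1.134, -0.082], 'dq': [-0.002, -0.001, -0.0, -0.002, -0.0, -0.001, 0.002], 'joint_torque': [-0.0, -60.063, 0.682, -29.941, 0.014, 0.011, 0.0], 'position': [0.232, -0.58, 0.23], 'eef_rot': [-3.14, 0.0, 0.381], 'ft_force': [-0.129, 0.108, -0.708], 'torque': [-0.008, -0.015, -0.013], 'gripper_force': 0.0, 'grip_width': 0.085}
top [0.399 0.006 1.472] 421.10675971534965
side [ 0.45  -0.985  0.724] 424.9773696982707
wrist [ 0.307 -0.551  0.373] 352.2366088621088
top plug_red_mid [([435.0, 282.0], 0.77), ([279.0, 212.0], 0.56), ([416.0, 234.0], 0.54)]
top plug_blue_mid [([443.0, 199.0], 0.72), ([278.0, 215.0], 0.64)]
top plug_yellow_mid [([445.0, 237.0], 0.78), ([445.0, 199.0], 0.46)]
top cap_a_mid [([399.0, 270.0], 0.56), ([384.0, 228.0], 0.55), ([377.0, 274.0], 0.5)]
top post_a [([280.0, 214.0], 0.86)]
top port_red [([278.0, 215.0], 0.77)]
top port_blue [([278.0, 210.0], 0.83)]
top port_yellow [([276.0, 216.0], 0.81)]
top cock_tip [([205.0, 249.0], 0.22)]
top unit [([277.0, 214.0], 0.83), ([279.0, 267.0], 0.53), ([410.0, 150.0], 0.27)]
top mat [([411.0, 215.0], 0.93)]
side plug_red_mid [([285.0, 312.0], 0.78), ([213.0, 343.0], 0.73)]
side plug_blue_mid [([295.0, 216.0], 0.75), ([347.0, 344.0], 0.59), ([340.0, 314.0], 0.43)]
side plug_yellow_mid [([285.0, 346.0], 0.74)]
side cap_a_mid [([287.0, 286.0], 0.69), ([231.0, 282.0], 0.48), ([298.0, 217.0], 0.45), ([228.0, 305.0], 0.43)]
side post_a [([298.0, 221.0], 0.67)]
side port_red [([285.0, 149.0], 0.71), ([302.0, 216.0], 0.61)]
side port_blue [([294.0, 214.0], 0.73)]
side port_yellow []
side cock_tip [([300.0, 218.0], 0.61)]
side unit [([300.0, 221.0], 0.77)]
side mat [([315.0, 331.0], 0.9), ([294.0, 218.0], 0.75)]
```

View pics/top0.png

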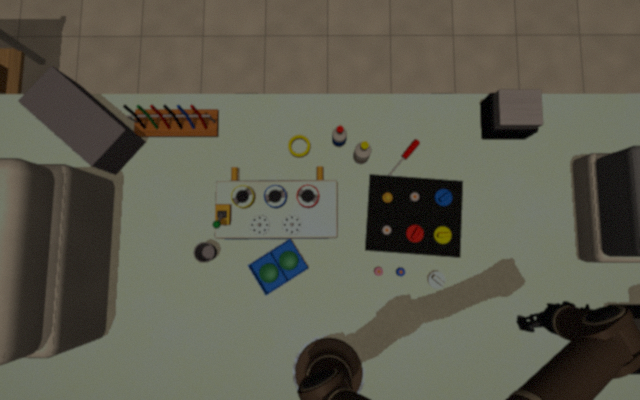

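View pics/side0.png

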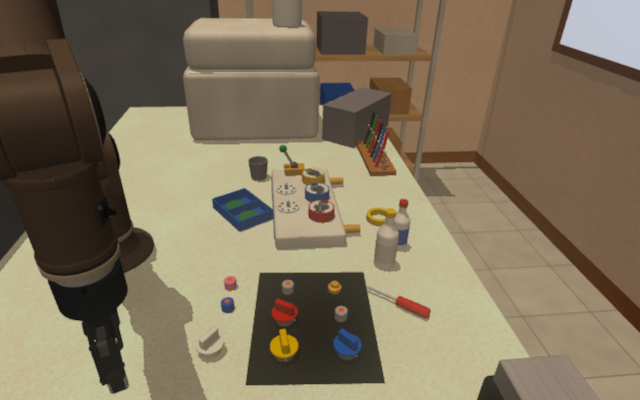

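Top view: the red plug is at (416,233), blue (444,197) and yellow (443,235). The steel caps are at (415,197) and (387,230).
- **Possible mix-ups:** brass chuck (388,197), pink cap (378,271), blue cap (400,272) and white plug (436,279).
- **Unit:** centred at (277,210). Ports from left to right are yellow (243,196), blue (275,196) and red (308,196). The posts are at (260,224) and (292,224), and the lever ball is at (216,224).

I'll move the wrist camera over the mat.

Request:
arm_command(targets=[{"delta_pos": [138, -236, -120], "twist": [0, 0, 0.381], "gripper": 85}, {"delta_pos": [138, -236, -120], "twist": [0, 0, 0.381], "gripper": 85}, {"delta_pos": [138, -236, -120], "twist": [0, 0, 0.381], "gripper": 85}, {"delta_pos": [138, -236, -120], "twist": [0, 0, 0.381], "gripper": 85}, {"delta_pos": [138, -236, -120], "twist": [0, 0, 0.381], "gripper": 85}, {"delta_pos": [138, -236, -120], "twist": [0, 0, 0.381], "gripper": 85}, {"delta_pos": [138, -236, -120], "twist": [0, 0, 0.381], "gripper": 85}])

```text
t: 2.12
position: [0.2725, -0.3103, 0.3514]
eef_rot: [3.141, -0.0, -0.0]
ft_force: [0.1, -0.3, -1.1]
grip_width: 0.0848
gripper_force: 0.0
```

Run:
```python
from h import *
s=monitor.sense();print(s["t"],np.round(s["position"],3),np.round(s["eef_rot"],3),np.round(s["q"],2))
p=snapshot("wrist");save(p,"wrist1.png");print(np.round(-np.array(p["R"]).T@p["t"],3),np.round(p["R"],2).tolist())
for th in ("plug_red_mid","cap_a_mid"):
    print(th,[(np.round(px(d)).tolist(),round(d["conf"],2)) for d in nets.boxes_of(p,th)])
```

```text
2.125 [ 0.272 -0.31   0.351] [ 3.141 -0.    -0.   ] [ 0.83 -0.05 -0.09  1.88 -0.    1.31 -0.83]
[ 0.352 -0.31   0.494] [[-0.0, -1.0, 0.0], [-0.95, 0.0, 0.31], [-0.31, -0.0, -0.95]]
plug_red_mid [([366.0, 122.0], 0.95), ([310.0, 9.0], 0.92), ([391.0, 7.0], 0.23)]
cap_a_mid [([275.0, 104.0], 0.85), ([215.0, 101.0], 0.57)]
```

View pics/wrist1.png

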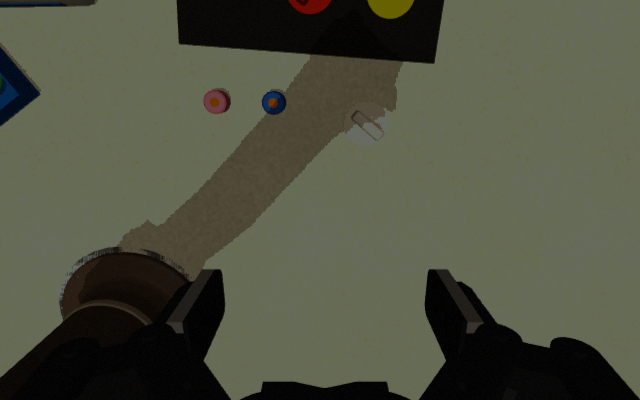

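Wrist view: camera looks back toward the fingers; the mat's edge is at row 45, with red at (310,0) and yellow (390,5). The pink (216,102), blue (274,103) and white (366,122) look-alikes are in front. I need to measure properly.

Run:
```python
from h import *
T=snapshot("top");S=snapshot("side")
tp=dict(red=(416,233),blue=(444,197),yellow=(443,235),cap1=(415,197),cap2=(387,230),chuck=(388,197),pR=(308,196),pB=(275,196),pY=(243,196),postA=(260,224),postB=(292,224),ball=(216,224))
z=dict(red=.05,blue=.05,yellow=.05,cap1=.027,cap2=.027,chuck=.025,pR=.077,pB=.077,pY=.077,postA=.049,postB=.049,ball=.137)
for k,(u,v) in tp.items(): 
    X=onplane(T,u,v,z[k]);print(k,np.round(X,3),"side px",np.round(proj(S,X)))
```

```text
red [ 0.464 -0.294  0.05 ] side px [284. 304.]
blue [ 0.586 -0.392  0.05 ] side px [346. 335.]
yellow [ 0.458 -0.384  0.05 ] side px [282. 336.]
cap1 [ 0.589 -0.299  0.027] side px [340. 310.]
cap2 [ 0.475 -0.2    0.027] side px [287. 283.]
chuck [ 0.59  -0.206  0.025] side px [334. 283.]
pR [0.586 0.069 0.077] side px [321. 206.]
pB [0.586 0.179 0.077] side px [317. 188.]
pY [0.586 0.287 0.077] side px [313. 172.]
postA [0.494 0.232 0.049] side px [287. 188.]
postB [0.494 0.124 0.049] side px [289. 206.]
ball [0.488 0.358 0.137] side px [283. 148.]
```

Request:
arm_command(targets=[{"delta_pos": [310, -10, 0], "twist": [0, 0, 0], "gripper": 85}, {"delta_pos": [310, -10, 0], "twist": [0, 0, 0], "gripper": 85}, {"delta_pos": [310, -10, 0], "twist": [0, 0, 0], "gripper": 85}, {"delta_pos": [310, -10, 0], "twist": [0, 0, 0], "gripper": 85}, {"delta_pos": [310, -10, 0], "twist": [0, 0, 0], "gripper": 85}, {"delta_pos": [310, -10, 0], "twist": [0, 0, 0], "gripper": 85}, {"delta_pos": [310, -10, 0], "twist": [0, 0, 0], "gripper": 85}])

```text
t: 3.25
position: [0.5822, -0.3005, 0.35]
eef_rot: [-3.141, 0.002, -0.001]
ft_force: [0.0, -0.1, -0.2]
grip_width: 0.0853
gripper_force: 0.0
```

Run:
```python
from h import *
import pickle
p=snapshot("wrist");S=snapshot("side");T=snapshot("top");save(p,"wrist2.png");pickle.dump((p,S,T),open("mat.pkl","wb"))
s=monitor.sense();print(np.round(s["position"],3),np.round(s["q"],2))
for th in ("plug_red_mid","plug_blue_mid","plug_yellow_mid","cap_a_mid"):
    for n,q in (("w",p),("s",S)): print(th,n,[(np.round(px(d)).tolist(),round(d["conf"],2)) for d in nets.boxes_of(q,th)])
```

```text
[ 0.581 -0.301  0.352] [ 0.55  0.41 -0.22  1.33  0.09  1.42 -1.24]
plug_red_mid w [([364.0, 321.0], 0.73), ([318.0, 237.0], 0.57), ([316.0, 172.0], 0.41), ([12.0, 9.0], 0.15)]
plug_red_mid s [([212.0, 344.0], 0.77), ([287.0, 287.0], 0.67), ([298.0, 216.0], 0.2)]
plug_blue_mid w [([397.0, 142.0], 0.64)]
plug_blue_mid s [([347.0, 343.0], 0.85)]
plug_yellow_mid w [([383.0, 235.0], 0.87)]
plug_yellow_mid s [([284.0, 348.0], 0.87)]
cap_a_mid w [([254.0, 223.0], 0.82), ([241.0, 303.0], 0.62), ([291.0, 308.0], 0.61)]
cap_a_mid s [([288.0, 284.0], 0.71), ([230.0, 283.0], 0.67), ([229.0, 304.0], 0.59)]
```

View pics/wrist2.png

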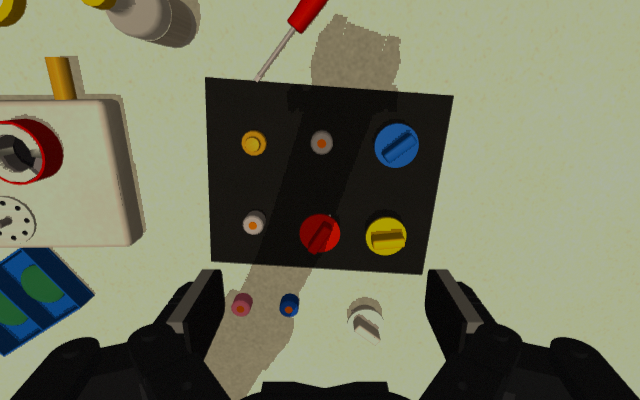

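Wrist view shows steel caps at (321,142) and (253,225), both with orange dots. The brass chuck is at (253,143), red (320,235), blue (397,146) and yellow (386,237). Pink (241,304), blue (289,306) and white (365,318) lie off the mat. Next is a close crop to check the choice, plus colour segmentation.

Run:
```python
from h import *
import pickle
p,S,T=pickle.load(open("mat.pkl","rb"))
save(p,"crop1.png",(230,115,430,265),4)
def seg(q,lo,hi,win,smin=120,vmin=40):
    h=cv2.cvtColor(q["pixels"],cv2.COLOR_RGB2HSV);m=cv2.inRange(h,(lo,smin,vmin),(hi,255,255))
    w=np.zeros_like(m);x0,y0,x1,y1=win;w[y0:y1,x0:x1]=m[y0:y1,x0:x1]
    ys,xs=np.nonzero(w);return (xs.mean(),ys.mean()),(xs.min(),xs.max(),ys.min(),ys.max()),len(xs)
for n,q,W in (("w",p,dict(red=(290,200,350,265),blue=(365,115,430,175),yellow=(355,205,420,265),c1=(300,125,340,160),c2=(238,205,270,245))),
            ("s",S,dict(red=(265,290,305,330),blue=(325,325,370,365),yellow=(262,325,305,370),c1=(330,300,350,322),c2=(278,276,298,296)))):
    for k,w in W.items():
        lo,hi={"red":(0,6),"blue":(95,125),"yellow":(22,35)}.get(k,(5,20))
        try:
            c,b,a=seg(q,lo,hi,w);zz=.04 if k[0]!="c" else .027
            print(n,k,np.round(c,1),b,a,np.round(onplane(q,*c,zz),4))
        except Exception as e: print(n,k,e)
```

```text
w red [319.3 233.1] (np.int64(299), np.int64(340), np.int64(214), np.int64(254)) 1298 [ 0.4696 -0.2934  0.04  ]
w blue [396. 145.] (np.int64(374), np.int64(418), np.int64(123), np.int64(167)) 1600 [ 0.5919 -0.3925  0.04  ]
w yellow [385.6 235.9] (np.int64(365), np.int64(406), np.int64(217), np.int64(255)) 1257 [ 0.4653 -0.386   0.04  ]
w c1 [321.1 143.2] (np.int64(317), np.int64(325), np.int64(139), np.int64(148)) 71 [ 0.5923 -0.2963  0.027 ]
w c2 [252.4 225.4] (np.int64(249), np.int64(256), np.int64(222), np.int64(229)) 54 [ 0.4759 -0.1981  0.027 ]
s red [283.8 311. ] (np.int64(272), np.int64(297), np.int64(299), np.int64(322)) 465 [ 0.4635 -0.3051  0.04  ]
s blue [346.4 343. ] (np.int64(333), np.int64(361), np.int64(328), np.int64(355)) 550 [ 0.5862 -0.4041  0.04  ]
s yellow [283.4 344.2] (np.int64(269), np.int64(298), np.int64(329), np.int64(357)) 526 [ 0.4591 -0.3964  0.04  ]
s c1 [341.  309.3] (np.int64(339), np.int64(343), np.int64(308), np.int64(311)) 18 [ 0.5922 -0.2977  0.027 ]
s c2 [287.5 282.8] (np.int64(286), np.int64(289), np.int64(281), np.int64(284)) 13 [ 0.4762 -0.1996  0.027 ]
```

View pics/crop1.png

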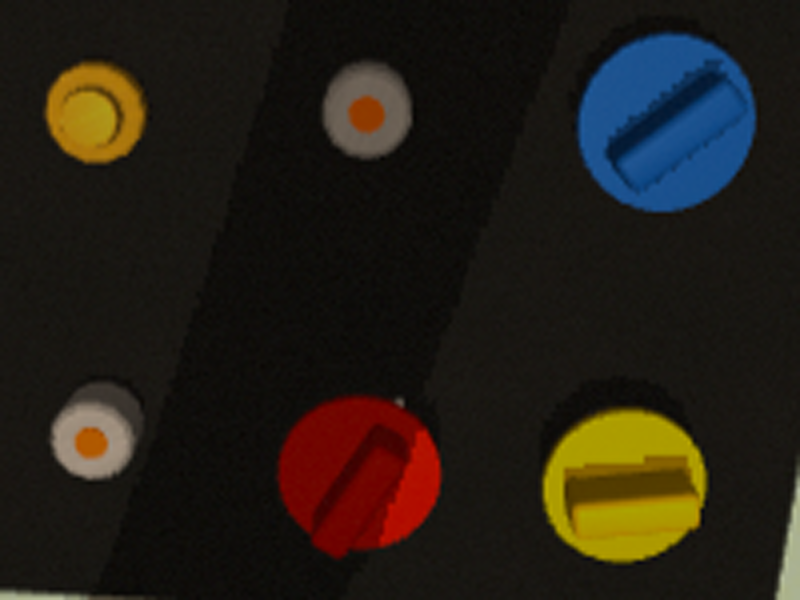

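The crop confirms both steel caps have orange dots; the chuck is the brass one at the upper left. Bar directions come out at about -57° (blue), -34° (red) and -84° (yellow) in world yaw. Now the unit.

Request:
arm_command(targets=[{"delta_pos": [10, -450, 0], "twist": [0, 0, 0], "gripper": 85}, {"delta_pos": [10, -450, 0], "twist": [0, 0, 0], "gripper": 85}, {"delta_pos": [10, -450, 0], "twist": [0, 0, 0], "gripper": 85}, {"delta_pos": [10, -450, 0], "twist": [0, 0, 0], "gripper": 85}, {"delta_pos": [10, -450, 0], "twist": [0, 0, 0], "gripper": 85}, {"delta_pos": [10, -450, 0], "twist": [0, 0, 0], "gripper": 85}, {"delta_pos": [10, -450, 0], "twist": [0, 0, 0], "gripper": 85}, {"delta_pos": [10, -450, 0], "twist": [0, 0, 0], "gripper": 85}, {"delta_pos": [10, -450, 0], "twist": [0, 0, 0], "gripper": 85}])

```text
t: 4.92
position: [0.5926, 0.1508, 0.3511]
eef_rot: [3.141, 0.0, 0.002]
ft_force: [0.5, -0.3, 0.3]
grip_width: 0.085
gripper_force: 0.0
```

Run:
```python
from h import *
import pickle
p=snapshot("wrist");S=snapshot("side");T=snapshot("top");save(p,"wrist3.png");pickle.dump((p,S,T),open("unit.pkl","wb"))
s=monitor.sense();print(np.round(s["position"],3),np.round(s["q"],2))
im=np.vstack([cv2.resize(p["pixels"][60:340,60:560],(800,448),interpolation=cv2.INTER_CUBIC)])
cv2.imwrite("pics/unit1.png",im[:,:,::-1])
```

```text
[0.593 0.148 0.351] [-0.03  0.35 -0.41  1.43  0.14  1.39 -2.01]
```

View pics/unit1.png

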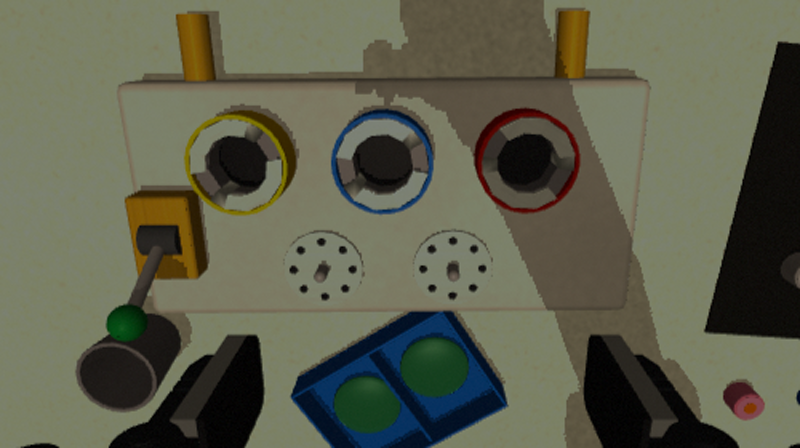

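The unit picture shows the rim gaps. At this scale yellow's are at (263,132)/(213,190), blue's at (418,155)/(350,175), and red's at about (500,185)/(560,140). The posts are at about (321,270) and (453,269), and the ball at (127,322). Next I fit the unit pose.

Run:
```python
from h import *
import pickle
from scipy.optimize import least_squares
p,S,T=pickle.load(open("unit.pkl","rb"))
def ring(q,lo,hi,win,n):
    h=cv2.cvtColor(q["pixels"],cv2.COLOR_RGB2HSV);x0,y0,x1,y1=win
    m=cv2.inRange(h,(lo,110,50),(hi,255,255));w=np.zeros_like(m);w[y0:y1,x0:x1]=m[y0:y1,x0:x1]
    # inner edge of coloured band: filled hole
    cs,_=cv2.findContours(w,cv2.RETR_EXTERNAL,cv2.CHAIN_APPROX_NONE);c=max(cs,key=len)
    e=cv2.fitEllipse(c)
    ic,hi_=cv2.findContours(w,cv2.RETR_CCOMP,cv2.CHAIN_APPROX_NONE)
    holes=[k for k,hh in zip(ic,hi_[0]) if hh[3]>=0 and len(k)>15]
    eh=cv2.fitEllipse(max(holes,key=len)) if holes else None
    print(n,"outer",np.round(e[0],1),np.round(e[1],1),"hole",eh and (np.round(eh[0],1),np.round(eh[1],1)))
    c=eh or e;print("   ",np.round(onplane(q,*c[0],.077),4));return c[0]
W={}
W["Y"]=ring(p,22,35,(170,120,250,200),"wY");W["B"]=ring(p,95,125,(262,120,338,200),"wB");W["R"]=ring(p,0,8,(350,120,430,200),"wR")
s2={}
s2["R"]=ring(S,0,8,(300,190,345,225),"sR");s2["B"]=ring(S,95,125,(300,172,335,205),"sB");s2["Y"]=ring(S,18,35,(298,160,330,188),"sY")
big=lambda im,c,f:cv2.resize(im[c[1]:c[3],c[0]:c[2]],None,fx=f,fy=f,interpolation=cv2.INTER_CUBIC)
a=big(p["pixels"],(225,195,385,255),5);cv2.imwrite("pics/posts.png",a[:,:,::-1])
b=big(p["pixels"],(165,115,435,205),2.96);cv2.imwrite("pics/posts.png",np.vstack([a,cv2.resize(b,(800,267))])[:,:,::-1])
```

```text
wY outer [207.7 162.3] [61.5 66.8] hole (array([207.1, 162.7]), array([54.6, 61.4]))
    [0.587  0.2913 0.077 ]
wB outer [298.5 161.5] [62. 63.] hole (array([298.5, 162. ]), array([58.1, 59.5]))
    [0.588  0.1815 0.077 ]
wR outer [389.9 160.9] [61.9 64.9] hole (array([389.9, 161.3]), array([56.5, 59.6]))
    [0.5891 0.0719 0.077 ]
sR outer [321.  211.3] [21.9 24.5] hole None
    [0.5836 0.04   0.077 ]Traceback (most recent call last):
  File "<stdin>", line 19, in <module>
  File "<stdin>", line 10, in ring
cv2.error: OpenCV(4.12.0) /io/opencv/modules/imgproc/src/shapedescr.cpp:361: error: (-201:Incorrect size of input array) There should be at least 5 points to fit the ellipse in function 'fitEllipseNoDirect'
```

Run:
```python
from h import *
import pickle
p,S,T=pickle.load(open("unit.pkl","rb"))
big=lambda im,c,f:cv2.resize(im[c[1]:c[3],c[0]:c[2]],None,fx=f,fy=f,interpolation=cv2.INTER_CUBIC)
a=big(p["pixels"],(225,195,385,255),5);b=big(p["pixels"],(165,115,435,205),2.96)
cv2.imwrite("pics/posts.png",np.vstack([a,cv2.resize(b,(800,267))])[:,:,::-1])
for y in (.129,.234): print(np.round(proj(p,(.493,y,.049)),1),np.round(proj(p,(.493,y,.029)),1))
```

```text
[340.1 227. ] [339.5 221.7]
[262.8 226.8] [265.2 221.5]
```

View pics/posts.png

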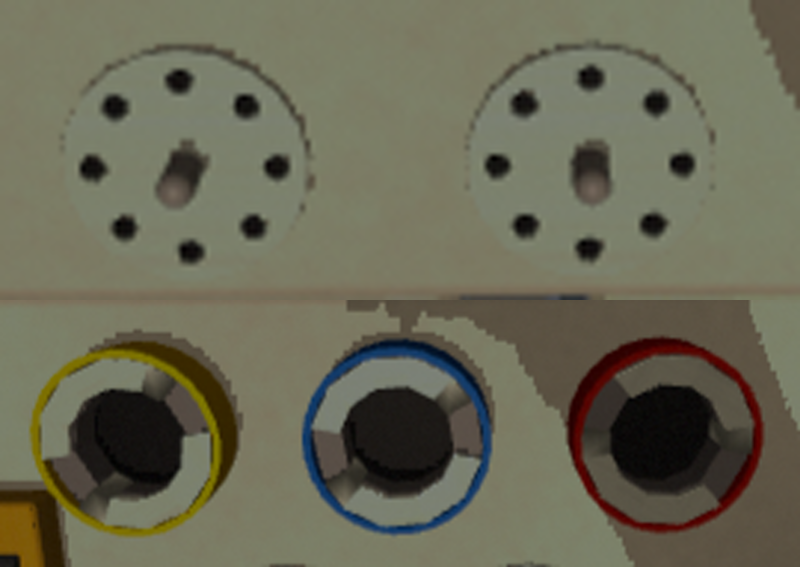

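Crop: post tops are at about (260,233) and (343,232.6) in the full frame, and the plates stand slightly proud of the deck. The gaps face about 126° (yellow), 106° (blue) and 74° (red) in world yaw. I take the plate top as 49 mm and the post top as 69 mm, and will check that. Now I hover over cap 2.

Request:
arm_command(targets=[{"delta_pos": [-117, 347, 250], "twist": [0, 0, 0], "gripper": 50}, {"delta_pos": [-117, 347, 250], "twist": [0, 0, 0], "gripper": 50}, {"delta_pos": [-117, 347, 250], "twist": [0, 0, 0], "gripper": 50}, {"delta_pos": [-117, 347, 250], "twist": [0, 0, 0], "gripper": 50}, {"delta_pos": [-117, 347, 250], "twist": [0, 0, 0], "gripper": 50}, {"delta_pos": [-117, 347, 250], "twist": [0, 0, 0], "gripper": 50}, {"delta_pos": [-117, 347, 250], "twist": [0, 0, 0], "gripper": 50}, {"delta_pos": [-117, 347, 250], "twist": [0, 0, 0], "gripper": 50}, {"delta_pos": [-117, 347, 250], "twist": [0, 0, 0], "gripper": 50}, {"delta_pos": [-117, 347, 250], "twist": [0, 0, 0], "gripper": 50}])

```text
t: 6.32
position: [0.4768, -0.1962, 0.1023]
eef_rot: [3.141, -0.002, 0.001]
ft_force: [-0.1, 1.8, -0.3]
grip_width: 0.0499
gripper_force: 0.0
```

```bash
cat >> h.py <<'E'
def blob(q,lo,hi,win=(0,0,640,400),smin=120,vmin=50):
    "colour centroid, bbox, area of the largest blob"
    h=cv2.cvtColor(q["pixels"],cv2.COLOR_RGB2HSV);m=cv2.inRange(h,(lo,smin,vmin),(hi,255,255))
    x0,y0,x1,y1=win;w=np.zeros_like(m);w[y0:y1,x0:x1]=m[y0:y1,x0:x1]
    n,l,st,c=cv2.connectedComponentsWithStats(w)
    if n<2: return None
    i=1+np.argmax(st[1:,4]);return c[i],st[i,:4],int(st[i,4])
E
python3 - <<'E'
from h import *
import pickle
U,S,T=pickle.load(open("unit.pkl","rb"))
for n,uv,pl in (("left",(259.8,233),(262,228)),("right",(343.4,232.6),(342.8,227.6))):
    for z in (.049,.069): print(n,"top",z,np.round(onplane(U,*uv,z),4),"plate",np.round(onplane(U,*pl,z-.02),4))
M,_,_=pickle.load(open("mat.pkl","rb"))
for n,uv in (("red",(319.5,233.5)),("blue",(396,145)),("yellow",(385.5,236))): print(n,np.round(onplane(M,*uv,.0285),4))
s=monitor.sense();print(s["t"],np.round(s["position"],4),np.round(s["eef_rot"],3))
p=snapshot("wrist");save(p,"wrist4.png");pickle.dump(p,open("w4.pkl","wb"))
b=blob(p,5,18,(250,150,400,390));print(b);print(np.round(onplane(p,*b[0],.027),4))
E
```

```text
left top 0.049 [0.4839 0.2386 0.049 ] plate [0.4831 0.239  0.029 ]
left top 0.069 [0.4924 0.2347 0.069 ] plate [0.4913 0.2352 0.049 ]
right top 0.049 [0.4847 0.1243 0.049 ] plate [0.484  0.1241 0.029 ]
right top 0.069 [0.4932 0.1255 0.069 ] plate [0.4921 0.1253 0.049 ]
red [ 0.464  -0.2935  0.0285]
blue [ 0.5902 -0.3948  0.0285]
yellow [ 0.4601 -0.388   0.0285]
6.325 [ 0.4768 -0.1962  0.1023] [ 3.141e+00 -2.000e-03  1.000e-03]
(array([326.90114068, 216.28136882]), array([318, 208,  19,  18], dtype=int32), 263)
[ 0.4765 -0.1981  0.027 ]
```

View pics/wrist4.png

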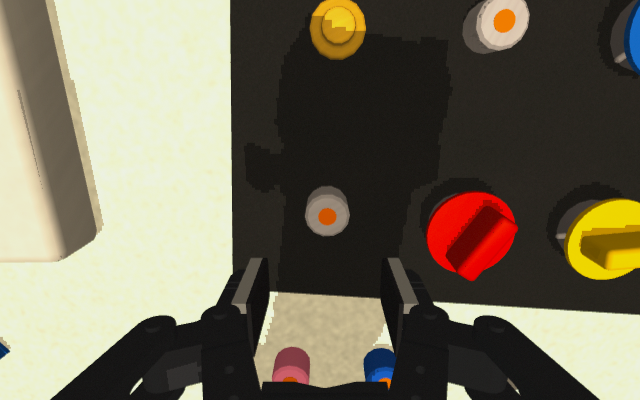

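The wrist view shows the cap's dot at (327,216) between the fingers, which puts the cap at (0.4765,-0.198). The lugs lie along the plug bars: yellow's shows at (562,235).

Request:
arm_command(targets=[{"delta_pos": [0, 2, 50], "twist": [0, 0, 0], "gripper": 50}, {"delta_pos": [0, 2, 85], "twist": [0, 0, 0], "gripper": 50}, {"delta_pos": [0, 2, 95], "twist": [0, 0, 0], "gripper": 50}, {"delta_pos": [0, 2, 95], "twist": [0, 0, 0], "gripper": 50}, {"delta_pos": [0, 2, 95], "twist": [0, 0, 0], "gripper": 22}, {"delta_pos": [0, 2, 95], "twist": [0, 0, 0], "gripper": 22}, {"delta_pos": [0, 2, 95], "twist": [0, 0, 0], "gripper": 22}, {"delta_pos": [0, 2, 95], "twist": [0, 0, 0], "gripper": 22}, {"delta_pos": [0, 2, 95], "twist": [0, 0, 0], "gripper": 22}], newtons=70)

```text
t: 7.5
position: [0.477, -0.1991, 0.0082]
eef_rot: [3.141, -0.003, -0.0]
ft_force: [-1.3, 2.0, 5.6]
grip_width: 0.0274
gripper_force: 68.9
```

Request:
arm_command(targets=[{"delta_pos": [0, 0, -60], "twist": [0, 0, 0], "gripper": 22}, {"delta_pos": [4, -20, -115], "twist": [0, 0, 0], "gripper": 22}, {"delta_pos": [16, -324, -115], "twist": [0, 0, 0], "gripper": 22}, {"delta_pos": [16, -324, -115], "twist": [0, 0, 0], "gripper": 22}, {"delta_pos": [16, -324, -115], "twist": [0, 0, 0], "gripper": 22}, {"delta_pos": [16, -324, -115], "twist": [0, 0, 0], "gripper": 22}, {"delta_pos": [16, -324, -115], "twist": [0, 0, 0], "gripper": 22}, {"delta_pos": [16, -324, -115], "twist": [0, 0, 0], "gripper": 22}, {"delta_pos": [16, -324, -115], "twist": [0, 0, 0], "gripper": 22}])

```text
t: 8.62
position: [0.4919, 0.1247, 0.122]
eef_rot: [3.141, -0.001, 0.0]
ft_force: [-0.2, -0.2, -0.7]
grip_width: 0.0274
gripper_force: 69.2
```

Run:
```python
from h import *
s=monitor.sense();print(s["t"],np.round(s["position"],4),np.round(s["eef_rot"],3),s["grip_width"])
p=snapshot("wrist");save(p,"w5.png",(230,130,430,280),4)
q=np.array(s["position"]);b=blob(p,5,18,(270,180,380,340));print(b)
if b: X=onplane(p,*b[0],q[2]+.019);print("cap top",np.round(X,4),"rel tcp",np.round(X-q,4))
print("post expected px",np.round(proj(p,(.4932,.1255,.069)),1),np.round(proj(p,(.4932,.1255,.049)),1))
```

```text
8.625 [0.4919 0.1247 0.122 ] [ 3.141e+00 -1.000e-03  0.000e+00] 0.02737011495304422
(array([324.52464229, 296.80286169]), array([310, 284,  30,  27], dtype=int32), 629)
cap top [0.4915 0.1244 0.141 ] rel tcp [-0.0004 -0.0003  0.019 ]
post expected px [322.6 226.6] [322.8 215.2]
```

View pics/w5.png

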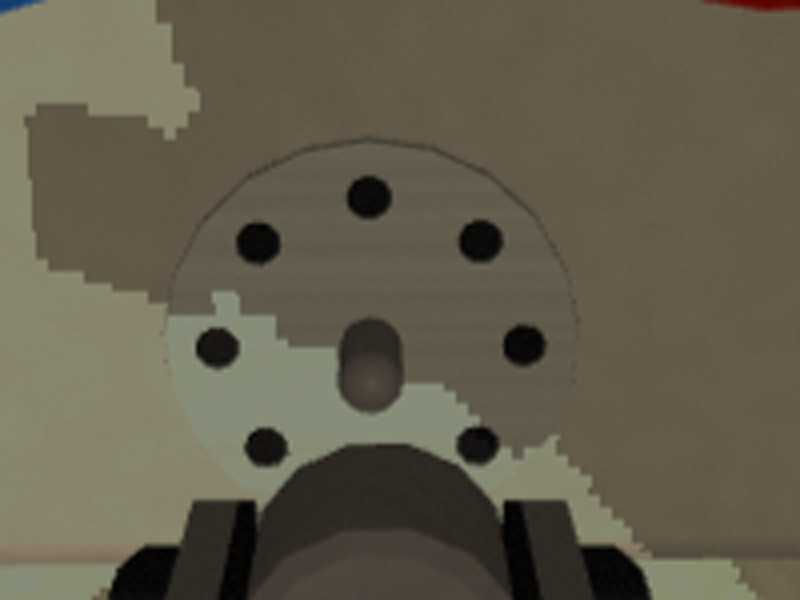

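The crop shows the plate's hole circle centred at (322.6,216.5) and the post's dome at (322.8,224.5). The cap sits about 1 mm short in x and y, so I correct and lower it.

Request:
arm_command(targets=[{"delta_pos": [1, -1, 30], "twist": [0, 0, 0], "gripper": 22}, {"delta_pos": [1, -1, 46], "twist": [0, 0, 0], "gripper": 22}, {"delta_pos": [1, -1, 52], "twist": [0, 0, 0], "gripper": 22}, {"delta_pos": [1, -1, 57], "twist": [0, 0, 0], "gripper": 22}, {"delta_pos": [1, -1, 57], "twist": [0, 0, 0], "gripper": 22}])

```text
t: 9.3
position: [0.493, 0.126, 0.0644]
eef_rot: [-3.142, -0.0, -0.0]
ft_force: [0.6, 0.8, -0.5]
grip_width: 0.0268
gripper_force: 69.3
```

Request:
arm_command(targets=[{"delta_pos": [0, 0, 4], "twist": [0, 0, 0], "gripper": 22}, {"delta_pos": [0, 0, 8], "twist": [0, 0, 0], "gripper": 22}, {"delta_pos": [0, 0, 11], "twist": [0, 0, 0], "gripper": 22}, {"delta_pos": [0, 0, 12], "twist": [0, 0, 0], "gripper": 22}])

```text
t: 9.8
position: [0.4931, 0.1262, 0.054]
eef_rot: [3.141, -0.001, -0.0]
ft_force: [-9.4, -2.7, 34.0]
grip_width: 0.0274
gripper_force: 72.9
```

Request:
arm_command(targets=[{"delta_pos": [0, 0, -1], "twist": [0, 0, 0], "gripper": 50}, {"delta_pos": [0, 0, -1], "twist": [0, 0, 0], "gripper": 50}, {"delta_pos": [0, 0, -60], "twist": [0, 0, 0], "gripper": 50}, {"delta_pos": [0, 0, -110], "twist": [0, 0, 0], "gripper": 50}, {"delta_pos": [99, 423, -46], "twist": [0, 0, 0], "gripper": 50}, {"delta_pos": [99, 423, -46], "twist": [0, 0, 0], "gripper": 50}, {"delta_pos": [99, 423, -46], "twist": [0, 0, 0], "gripper": 50}, {"delta_pos": [99, 423, -46], "twist": [0, 0, 0], "gripper": 50}, {"delta_pos": [99, 423, -46], "twist": [0, 0, 0], "gripper": 50}, {"delta_pos": [99, 423, -46], "twist": [0, 0, 0], "gripper": 50}, {"delta_pos": [99, 423, -46], "twist": [0, 0, 0], "gripper": 50}, {"delta_pos": [99, 423, -46], "twist": [0, 0, 0], "gripper": 50}])

```text
t: 11.3
position: [0.5897, -0.3036, 0.096]
eef_rot: [3.14, 0.003, -0.008]
ft_force: [-0.4, 1.0, 0.1]
grip_width: 0.05
gripper_force: 0.0
```

Run:
```python
from h import *
s=monitor.sense();print(s["t"],np.round(s["position"],4),np.round(s["eef_rot"],3),s["grip_width"])
p=snapshot("wrist");save(p,"w6.png")
b=blob(p,5,18,(270,150,370,340));print(b);print(np.round(onplane(p,*b[0],.027),4))
S=snapshot("side");b=blob(S,5,18,(275,180,300,215));print("cap on post side",b)
T=snapshot("top");b=blob(T,5,18,(285,215,300,232));print("top",b)
```

```text
11.3 [ 0.5897 -0.3036  0.096 ] [ 3.14e+00  3.00e-03 -8.00e-03] 0.05000126966104291
(array([312.28      , 214.67636364]), array([303, 206,  19,  18], dtype=int32), 275)
[ 0.5926 -0.2963  0.027 ]
cap on post side (array([287.71428571, 198.57142857]), array([286, 198,   4,   2], dtype=int32), 7)
top (array([291.        , 223.71428571]), array([290, 223,   3,   3], dtype=int32), 7)
```

Request:
arm_command(targets=[{"delta_pos": [0, -1, 45], "twist": [0, 0, 0], "gripper": 50}, {"delta_pos": [0, -1, 80], "twist": [0, 0, 0], "gripper": 50}, {"delta_pos": [0, -1, 91], "twist": [0, 0, 0], "gripper": 50}, {"delta_pos": [0, -1, 91], "twist": [0, 0, 0], "gripper": 50}, {"delta_pos": [0, -1, 91], "twist": [0, 0, 0], "gripper": 22}, {"delta_pos": [0, -1, 91], "twist": [0, 0, 0], "gripper": 22}, {"delta_pos": [0, -1, 91], "twist": [0, 0, 0], "gripper": 22}, {"delta_pos": [0, -1, 91], "twist": [0, 0, 0], "gripper": 22}])

```text
t: 12.45
position: [0.5931, -0.2962, 0.0095]
eef_rot: [3.14, -0.003, -0.0]
ft_force: [-1.2, 2.2, 6.8]
grip_width: 0.0276
gripper_force: 69.7
```

Request:
arm_command(targets=[{"delta_pos": [0, 0, -60], "twist": [0, 0, 0], "gripper": 22}, {"delta_pos": [0, 0, -115], "twist": [0, 0, 0], "gripper": 22}, {"delta_pos": [-101, -530, -115], "twist": [0, 0, 0], "gripper": 22}, {"delta_pos": [-101, -530, -115], "twist": [0, 0, 0], "gripper": 22}, {"delta_pos": [-101, -530, -115], "twist": [0, 0, 0], "gripper": 22}, {"delta_pos": [-101, -530, -115], "twist": [0, 0, 0], "gripper": 22}, {"delta_pos": [-101, -530, -115], "twist": [0, 0, 0], "gripper": 22}, {"delta_pos": [-101, -530, -115], "twist": [0, 0, 0], "gripper": 22}, {"delta_pos": [-101, -530, -115], "twist": [0, 0, 0], "gripper": 22}, {"delta_pos": [-101, -530, -115], "twist": [0, 0, 0], "gripper": 22}, {"delta_pos": [-101, -530, -115], "twist": [0, 0, 0], "gripper": 22}, {"delta_pos": [-101, -530, -115], "twist": [0, 0, 0], "gripper": 22}])

```text
t: 13.95
position: [0.4897, 0.2384, 0.1233]
eef_rot: [-3.139, -0.001, 0.006]
ft_force: [1.1, -0.2, -0.3]
grip_width: 0.0272
gripper_force: 69.1
```

Run:
```python
from h import *
s=monitor.sense();print(s["t"],np.round(s["position"],4),np.round(s["eef_rot"],3),s["grip_width"])
p=snapshot("wrist");save(p,"w7.png",(230,130,430,280),4)
q=np.array(s["position"]);b=blob(p,5,18,(270,180,380,340));print(b)
if b: X=onplane(p,*b[0],q[2]+.018);print("cap top",np.round(X,4),"rel tcp",np.round(X-q,4))
g=cv2.cvtColor(p["pixels"],cv2.COLOR_RGB2GRAY)[150:260,260:390]
m=(g<35).astype(np.uint8);n,l,st,c=cv2.connectedComponentsWithStats(m)
for i in range(1,n):
    if 40<st[i,4]<250: print("hole",np.round(c[i]+[260,150],1),st[i,4],np.round(onplane(p,*(c[i]+[260,150]),.049),4))
```

```text
13.95 [0.4897 0.2384 0.1233] [-3.139e+00 -1.000e-03  6.000e-03] 0.027247584304895482
(array([324.64458805, 294.5088853 ]), array([310, 282,  30,  26], dtype=int32), 619)
cap top [0.4897 0.238  0.1413] rel tcp [-0.     -0.0004  0.018 ]
hole [328.2 176.6] 80 [0.5165 0.236  0.049 ]
hole [300.6 187.8] 80 [0.5091 0.2537 0.049 ]
hole [355.9 187.6] 81 [0.5094 0.2183 0.049 ]
hole [366.4 213.7] 74 [0.4917 0.2108 0.049 ]
hole [289.9 213.8] 64 [0.4913 0.2609 0.049 ]
hole [301.8 238.7] 62 [0.4737 0.2534 0.049 ]
hole [354.6 238.5] 64 [0.474 0.218 0.049]
```

Request:
arm_command(targets=[{"delta_pos": [0, 0, 0], "twist": [0, 0, 0], "gripper": 22}, {"delta_pos": [0, 0, 0], "twist": [0, 0, 0], "gripper": 22}])

```text
t: 14.25
position: [0.4914, 0.2325, 0.1224]
eef_rot: [3.141, -0.0, -0.003]
ft_force: [-0.5, -0.0, -0.4]
grip_width: 0.027
gripper_force: 69.1
```

Request:
arm_command(targets=[{"delta_pos": [0, -2, 25], "twist": [0, 0, 0], "gripper": 22}, {"delta_pos": [0, -2, 35], "twist": [0, 0, 0], "gripper": 22}, {"delta_pos": [0, -2, 35], "twist": [0, 0, 0], "gripper": 22}, {"delta_pos": [0, -2, 35], "twist": [0, 0, 0], "gripper": 22}])

```text
t: 14.75
position: [0.4912, 0.2361, 0.0878]
eef_rot: [-3.141, -0.001, -0.001]
ft_force: [0.6, -0.9, -0.7]
grip_width: 0.0273
gripper_force: 69.1
```

Request:
arm_command(targets=[{"delta_pos": [1, 0, 12], "twist": [0, 0, 0], "gripper": 22}, {"delta_pos": [1, 0, 18], "twist": [0, 0, 0], "gripper": 22}, {"delta_pos": [1, 0, 22], "twist": [0, 0, 0], "gripper": 22}, {"delta_pos": [1, 0, 22], "twist": [0, 0, 0], "gripper": 22}])

```text
t: 15.25
position: [0.4917, 0.2361, 0.0649]
eef_rot: [3.141, 0.0, -0.0]
ft_force: [0.0, 0.1, -0.5]
grip_width: 0.0277
gripper_force: 69.1
```

Request:
arm_command(targets=[{"delta_pos": [0, 0, 4], "twist": [0, 0, 0], "gripper": 22}, {"delta_pos": [0, 0, 8], "twist": [0, 0, 0], "gripper": 22}, {"delta_pos": [0, 0, 10], "twist": [0, 0, 0], "gripper": 22}, {"delta_pos": [0, 0, 11], "twist": [0, 0, 0], "gripper": 22}])

```text
t: 15.75
position: [0.4918, 0.2362, 0.0553]
eef_rot: [3.141, -0.0, -0.0]
ft_force: [-6.1, -2.9, 22.2]
grip_width: 0.0272
gripper_force: 71.6
```

Request:
arm_command(targets=[{"delta_pos": [0, 0, -1], "twist": [0, 0, 0], "gripper": 50}, {"delta_pos": [0, 0, -1], "twist": [0, 0, 0], "gripper": 50}, {"delta_pos": [0, 0, -60], "twist": [0, 0, 0], "gripper": 50}, {"delta_pos": [0, 0, -115], "twist": [0, 0, -0.18], "gripper": 50}, {"delta_pos": [-4, 62, -115], "twist": [0, 0, -0.36], "gripper": 50}, {"delta_pos": [-28, 530, -105], "twist": [0, 0, -2.548], "gripper": 50}, {"delta_pos": [-28, 530, -105], "twist": [0, 0, -2.548], "gripper": 50}, {"delta_pos": [-28, 530, -105], "twist": [0, 0, -2.548], "gripper": 50}, {"delta_pos": [-28, 530, -105], "twist": [0, 0, -2.548], "gripper": 50}, {"delta_pos": [-28, 530, -105], "twist": [0, 0, -2.548], "gripper": 50}, {"delta_pos": [-28, 530, -105], "twist": [0, 0, -2.548], "gripper": 50}, {"delta_pos": [-28, 530, -105], "twist": [0, 0, -2.548], "gripper": 50}])

```text
t: 17.25
position: [0.4685, -0.218, 0.1609]
eef_rot: [3.141, -0.0, 1.538]
ft_force: [0.6, 0.8, 0.1]
grip_width: 0.0502
gripper_force: 0.0
```

Request:
arm_command(targets=[{"delta_pos": [-75, -2, 40], "twist": [0, 0, -1.01], "gripper": 50}, {"delta_pos": [-75, -2, 40], "twist": [0, 0, -1.01], "gripper": 50}, {"delta_pos": [-75, -2, 40], "twist": [0, 0, -1.01], "gripper": 50}, {"delta_pos": [-75, -2, 40], "twist": [0, 0, -1.01], "gripper": 50}, {"delta_pos": [-75, -2, 40], "twist": [0, 0, -1.01], "gripper": 50}, {"delta_pos": [-75, -2, 40], "twist": [0, 0, -1.01], "gripper": 50}, {"delta_pos": [-75, -2, 40], "twist": [0, 0, -1.01], "gripper": 50}, {"delta_pos": [-75, -2, 40], "twist": [0, 0, -1.01], "gripper": 50}])

```text
t: 18.25
position: [0.4637, -0.2912, 0.1208]
eef_rot: [3.142, -0.0, 2.541]
ft_force: [0.6, 0.5, 0.9]
grip_width: 0.05
gripper_force: 0.0
```

Run:
```python
from h import *
import pickle
s=monitor.sense();print(s["t"],np.round(s["position"],4),np.round(s["eef_rot"],3),np.round(s["q"],2))
p=snapshot("wrist");pickle.dump(p,open("w8.pkl","wb"));save(p,"w8.png",(200,100,440,300),3.3)
b=blob(p,0,6,(200,100,440,330),110,40);print(b)
```

```text
18.25 [ 0.4637 -0.2912  0.1208] [ 3.142 -0.     2.541] [ 1.01  0.5  -0.7   1.87  0.4   0.92  1.08]
(array([323.05906389, 209.48644131]), array([282, 169,  83,  86], dtype=int32), 5384)
```

View pics/w8.png

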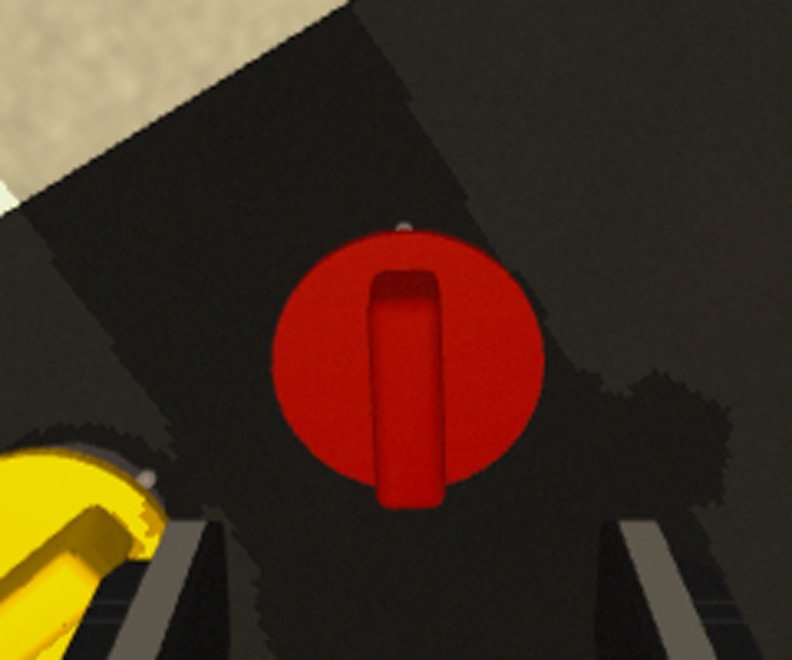

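The crop shows the red plug centred at about (323.8,209), its bar vertical in the image (aligned with the tool), and a lug visible on the bar axis.

Run:
```python
from h import *
import pickle
p=pickle.load(open("w8.pkl","rb"));t=np.array([.4637,-.2912,.1208]);a=2.541
for uv,z in (((323.8,209.1),.0295),((323.6,222.4),.0555)):
    X=onplane(p,*uv,z);d=X-t;print(np.round(X,4),"tool dx,dy mm",np.round(1e3*np.array([d[0]*np.cos(a)+d[1]*np.sin(a),d[0]*np.sin(a)-d[1]*np.cos(a)]),1))
```

```text
[ 0.4646 -0.2924  0.0295] tool dx,dy mm [-1.4 -0.5]
[ 0.4646 -0.2924  0.0555] tool dx,dy mm [-1.4 -0.5]
```

Request:
arm_command(targets=[{"delta_pos": [-1.4, -0.5, 45], "twist": [0, 0, 0], "gripper": 50}, {"delta_pos": [-1.4, -0.5, 75], "twist": [0, 0, 0], "gripper": 50}, {"delta_pos": [-1.4, -0.5, 87], "twist": [0, 0, 0], "gripper": 50}, {"delta_pos": [-1.4, -0.5, 87], "twist": [0, 0, 0], "gripper": 50}, {"delta_pos": [-1.4, -0.5, 87], "twist": [0, 0, 0], "gripper": 6}, {"delta_pos": [-1.4, -0.5, 87], "twist": [0, 0, 0], "gripper": 6}, {"delta_pos": [-1.4, -0.5, 87], "twist": [0, 0, 0], "gripper": 6}, {"delta_pos": [-1.4, -0.5, 87], "twist": [0, 0, 0], "gripper": 6}, {"delta_pos": [-1.4, -0.5, 87], "twist": [0, 0, 0], "gripper": 6}], newtons=60)

```text
t: 19.42
position: [0.4654, -0.2928, 0.0352]
eef_rot: [-3.141, 0.002, 2.542]
ft_force: [-1.2, -0.6, 6.0]
grip_width: 0.0126
gripper_force: 59.7
```

Request:
arm_command(targets=[{"delta_pos": [0, 0, -60], "twist": [0, 0, 0], "gripper": 6}, {"delta_pos": [0, 0, -115], "twist": [0, 0, 0], "gripper": 6}, {"delta_pos": [103, 371, -115], "twist": [0, 0, -1.123], "gripper": 6}, {"delta_pos": [103, 371, -115], "twist": [0, 0, -1.123], "gripper": 6}, {"delta_pos": [103, 371, -115], "twist": [0, 0, -1.123], "gripper": 6}, {"delta_pos": [103, 371, -115], "twist": [0, 0, -1.123], "gripper": 6}, {"delta_pos": [103, 371, -115], "twist": [0, 0, -1.123], "gripper": 6}, {"delta_pos": [103, 371, -115], "twist": [0, 0, -1.123], "gripper": 6}, {"delta_pos": [103, 371, -115], "twist": [0, 0, -1.123], "gripper": 6}, {"delta_pos": [103, 371, -115], "twist": [0, 0, -1.123], "gripper": 6}, {"delta_pos": [103, 371, -115], "twist": [0, 0, -1.123], "gripper": 6}, {"delta_pos": [103, 371, -115], "twist": [0, 0, -1.123], "gripper": 6}])

```text
t: 20.92
position: [0.5888, 0.07, 0.1489]
eef_rot: [-3.141, -0.001, -2.621]
ft_force: [-0.0, 0.4, -1.4]
grip_width: 0.0129
gripper_force: 59.1
```

Run:
```python
from h import *
import pickle
s=monitor.sense();print(s["t"],np.round(s["position"],4),np.round(s["eef_rot"],3),np.round(s["q"],2))
p=snapshot("wrist");pickle.dump((p,s),open("w9.pkl","wb"));save(p,"w9.png",(160,60,480,300),2.5)
```

```text
20.925 [0.5888 0.07   0.1489] [-3.141e+00 -1.000e-03 -2.621e+00] [ 0.48  0.64 -0.98  1.72  0.59  1.11  1.4 ]
```

View pics/w9.png

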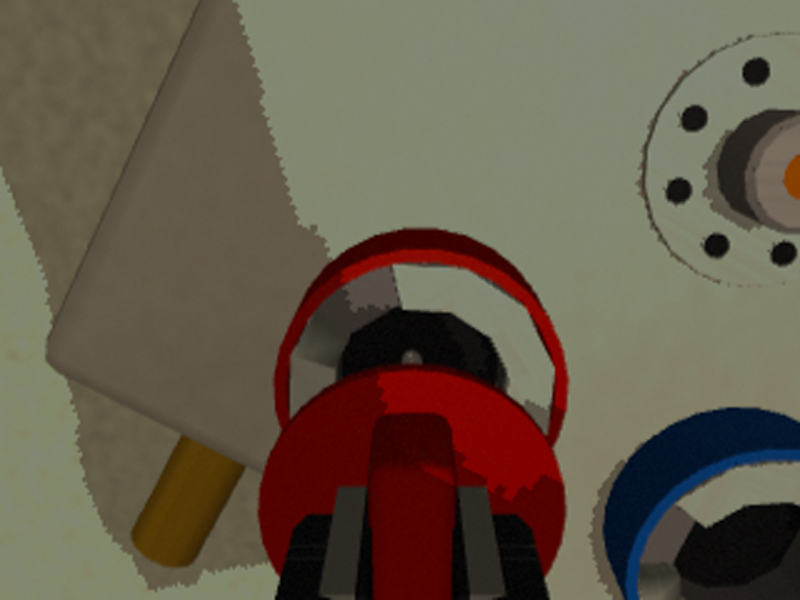

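The crop shows the plug in hand, its flange centred at about (324.8,264), over the red port with rim centre at about (328,215). The gap lies 15–60° anticlockwise of the tool's forward direction, as planned.

Run:
```python
from h import *
import pickle
p,s=pickle.load(open("w9.pkl","rb"));t=np.array(s["position"]);a=s["eef_rot"][2]
tl=lambda d:np.round(1e3*np.array([d[0]*np.cos(a)+d[1]*np.sin(a),d[0]*np.sin(a)-d[1]*np.cos(a)]),1)
X=onplane(p,324.8,264.4,t[2]-.0057);print("flange rel tool",tl(X-t))
Y=onplane(p,328.4,214.8,.077);print("port",np.round(Y,4),"tool",tl(Y-t))
# red ring pixels, outer rim edge: circle fit on plane
h=cv2.cvtColor(p["pixels"],cv2.COLOR_RGB2HSV)
m=cv2.inRange(h,(0,130,110),(8,255,255));m[:,:268]=0;m[:,390:]=0;m[:150]=0;m[202:]=0
ys,xs=np.nonzero(m)
P=np.array([onplane(p,u,v,.077)[:2] for u,v in zip(xs,ys)])
A=np.c_[2*P,np.ones(len(P))];c=np.linalg.lstsq(A,(P**2).sum(1),rcond=None)[0];print(len(P),"circle",np.round(c[:2],4),"r",np.sqrt(c[2]+c[0]**2+c[1]**2))
```

```text
flange rel tool [ 0.7 -0.2]
port [0.5863 0.0711 0.077 ] tool [1.6 2.2]
511 circle [0.5869 0.0717] r 0.035703548269343806
```

Request:
arm_command(targets=[{"delta_pos": [-1, 2, 30], "twist": [0, 0, 0], "gripper": 6}, {"delta_pos": [-1, 2, 34], "twist": [0, 0, 0], "gripper": 6}, {"delta_pos": [-1, 2, 34], "twist": [0, 0, 0], "gripper": 6}, {"delta_pos": [-1, 2, 34], "twist": [0, 0, 0], "gripper": 6}])

```text
t: 21.48
position: [0.5893, 0.0744, 0.116]
eef_rot: [-3.141, 0.001, -2.618]
ft_force: [-0.3, 0.0, -1.3]
grip_width: 0.0126
gripper_force: 59.0
```

Request:
arm_command(targets=[{"delta_pos": [1.4, -1.6, 0], "twist": [0, 0, 0], "gripper": 6}, {"delta_pos": [1.4, -1.6, 5], "twist": [0, 0, 0], "gripper": 6}, {"delta_pos": [1.4, -1.6, 9], "twist": [0, 0, 0], "gripper": 6}, {"delta_pos": [1.4, -1.6, 12], "twist": [0, 0, 0], "gripper": 6}, {"delta_pos": [1.4, -1.6, 12], "twist": [0, 0, 0], "gripper": 6}])

```text
t: 22.1
position: [0.5881, 0.0723, 0.1026]
eef_rot: [3.141, -0.001, -2.618]
ft_force: [-0.4, -0.3, -1.6]
grip_width: 0.0129
gripper_force: 59.0
```

Request:
arm_command(targets=[{"delta_pos": [0, 0, 3], "twist": [0, 0, 0], "gripper": 6}, {"delta_pos": [0, 0, 4], "twist": [0, 0, 0], "gripper": 6}, {"delta_pos": [0, 0, 4], "twist": [0, 0, 0], "gripper": 6}])

```text
t: 22.48
position: [0.5884, 0.0723, 0.0991]
eef_rot: [-3.142, 0.0, -2.618]
ft_force: [0.3, -0.5, -1.0]
grip_width: 0.0129
gripper_force: 59.4
```

Request:
arm_command(targets=[{"delta_pos": [0, 0, 0], "twist": [0, 0, 0], "gripper": 20}, {"delta_pos": [0, 0, 0], "twist": [0, 0, 0], "gripper": 20}, {"delta_pos": [0, 0, 0], "twist": [0, 0, -0.16], "gripper": 20}, {"delta_pos": [0, 0, 0], "twist": [0, 0, -0.32], "gripper": 20}, {"delta_pos": [0, 0, 0], "twist": [0, 0, -0.48], "gripper": 20}, {"delta_pos": [0, 0, 0], "twist": [0, 0, -0.64], "gripper": 20}, {"delta_pos": [0, 0, 0], "twist": [0, 0, -0.8], "gripper": 20}, {"delta_pos": [0, 0, 0], "twist": [0, 0, -0.9], "gripper": 20}, {"delta_pos": [0, 0, 0], "twist": [0, 0, -0.9], "gripper": 20}])

```text
t: 23.6
position: [0.5884, 0.0724, 0.0989]
eef_rot: [3.141, 0.001, -1.719]
ft_force: [0.5, 0.5, -0.1]
grip_width: 0.02
gripper_force: 0.1
```

Run:
```python
from h import *
import pickle
s=monitor.sense();print(s["t"],np.round(s["position"],4),np.round(s["eef_rot"],3),np.round(s["ft_force"],1),np.round(s["torque"],2),round(s["q"][6],2))
p=snapshot("wrist");pickle.dump((p,s),open("w10.pkl","wb"));save(p,"w10.png",(220,160,420,310),4)
```

```text
23.6 [0.5884 0.0724 0.0989] [ 3.141e+00  1.000e-03 -1.719e+00] [ 0.5  0.5 -0.1] [ 0.01  0.01 -0.02] 2.14
```

View pics/w10.png

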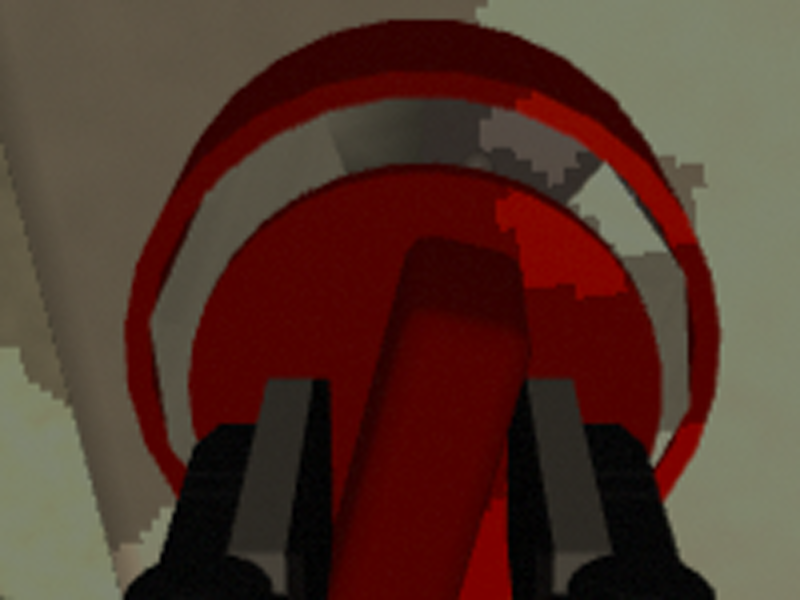

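The crop shows the plug lagging the tool by about 13°. Its lug at (480,160) is inside the gap, and the flange scale suggests it has dropped. I'll turn back further to feel the stop.

Request:
arm_command(targets=[{"delta_pos": [0, 0, 5], "twist": [0, 0, -0.1], "gripper": 20}, {"delta_pos": [0, 0, 5], "twist": [0, 0, -0.18], "gripper": 20}, {"delta_pos": [0, 0, 5], "twist": [0, 0, -0.24], "gripper": 20}, {"delta_pos": [0, 0, 5], "twist": [0, 0, -0.28], "gripper": 20}])

```text
t: 24.15
position: [0.5891, 0.0728, 0.0956]
eef_rot: [-3.14, 0.0, -1.44]
ft_force: [-1.8, 0.1, 11.8]
grip_width: 0.0197
gripper_force: 23.1
```

Run:
```python
from h import *
s=monitor.sense();print(s["t"],np.round(s["position"],4),np.round(s["eef_rot"],3),np.round(s["ft_force"],1),np.round(s["torque"],2),round(s["q"][6],2))
```

```text
24.15 [0.5891 0.0728 0.0956] [-3.14  0.   -1.44] [-1.8  0.1 11.8] [-0.05  0.51 -0.67] 2.39
```

Run:
```python
from h import *
import pickle
p,s=pickle.load(open("w10.pkl","rb"));a=s["eef_rot"][2];c=np.array([.5884,.0718]);f=np.array([np.cos(a),np.sin(a)]);r=np.array([np.sin(a),-np.cos(a)])
for z in (.0865,.0935):
    g=[proj(p,[*(c+d*.029),z]) for d in (f,r,-r)];print(z,[np.round((x-[220,160])*4) for x in g])
for d in (f,r,-r): print("rim",np.round((proj(p,[*(c+d*.0385),.077])-[220,160])*4))
```

```text
0.0865 [array([420., 169.]), array([657., 395.]), array([182., 395.])]
0.0935 [array([420., 188.]), array([666., 422.]), array([173., 422.])]
rim [419.  70.]
rim [718. 361.]
rim [120. 361.]
```

The numbers confirm the plug has dropped: flange edge observed at 165/472 wide, against 169/475 predicted for dropped and 188/493 for not dropped. Now run it in clockwise.

Request:
arm_command(targets=[{"delta_pos": [0, 0, 0], "twist": [0, 0, 0.18], "gripper": 20}, {"delta_pos": [0, 0, 0], "twist": [0, 0, 0.36], "gripper": 20}, {"delta_pos": [0, 0, 0], "twist": [0, 0, 0.54], "gripper": 20}, {"delta_pos": [0, 0, 0], "twist": [0, 0, 0.72], "gripper": 20}, {"delta_pos": [0, 0, 0], "twist": [0, 0, 0.9], "gripper": 20}, {"delta_pos": [0, 0, 0], "twist": [0, 0, 1.08], "gripper": 20}, {"delta_pos": [0, 0, 0], "twist": [0, 0, 1.26], "gripper": 20}, {"delta_pos": [0, 0, 0], "twist": [0, 0, 1.44], "gripper": 20}, {"delta_pos": [0, 0, 2], "twist": [0, 0, 1.62], "gripper": 20}, {"delta_pos": [0, 0, 2], "twist": [0, 0, 1.8], "gripper": 20}, {"delta_pos": [0, 0, 2], "twist": [0, 0, 1.98], "gripper": 20}])

```text
t: 25.52
position: [0.5884, 0.0722, 0.0923]
eef_rot: [-3.142, 0.001, 2.857]
ft_force: [-0.1, 0.7, 1.3]
grip_width: 0.0199
gripper_force: 1.7
```

```bash
cat > st.py <<'E'
from h import *
s=monitor.sense();print(s["t"],np.round(s["position"],4),np.round(s["eef_rot"],3),np.round(s["ft_force"],1),np.round(s["torque"],2),"w",round(s["grip_width"],4),"q7",round(s["q"][6],2))
E
python3 st.py
```

```text
25.525 [0.5884 0.0722 0.0923] [-3.142e+00  1.000e-03  2.857e+00] [-0.1  0.7  1.3] [-0.14 -0.04  0.04] w 0.0199 q7 0.65
```

Request:
arm_command(targets=[{"delta_pos": [0, 0, 0], "twist": [0, 0, 0.16], "gripper": 20}, {"delta_pos": [0, 0, 0], "twist": [0, 0, 0.32], "gripper": 20}, {"delta_pos": [0, 0, 0], "twist": [0, 0, 0.48], "gripper": 20}, {"delta_pos": [0, 0, 0], "twist": [0, 0, 0.6], "gripper": 20}])

```text
t: 26.02
position: [0.5883, 0.0723, 0.0922]
eef_rot: [3.141, 0.0, 2.258]
ft_force: [-0.5, -0.2, -0.2]
grip_width: 0.0202
gripper_force: 0.4
```

```bash
python3 st.py
```

```text
26.025 [0.5883 0.0723 0.0922] [3.141 0.    2.258] [-0.5 -0.2 -0.2] [0.02 0.06 0.03] w 0.0202 q7 0.13
```

Request:
arm_command(targets=[{"delta_pos": [0, 0, 0], "twist": [0, 0, 0.15], "gripper": 20}, {"delta_pos": [0, 0, 0], "twist": [0, 0, 0.3], "gripper": 20}, {"delta_pos": [0, 0, 0], "twist": [0, 0, 0.4], "gripper": 20}])

```text
t: 26.4
position: [0.5881, 0.0722, 0.0921]
eef_rot: [-3.141, 0.0, 1.859]
ft_force: [-0.2, -0.8, -0.3]
grip_width: 0.02
gripper_force: 0.5
```

```bash
python3 st.py
```

```text
26.4 [0.5881 0.0722 0.0921] [-3.141  0.     1.859] [-0.2 -0.8 -0.3] [-0.01  0.11 -0.01] w 0.02 q7 -0.21
```

Request:
arm_command(targets=[{"delta_pos": [0, 0, 0], "twist": [0, 0, 0.15], "gripper": 20}, {"delta_pos": [0, 0, 0], "twist": [0, 0, 0.3], "gripper": 20}, {"delta_pos": [0, 0, 0], "twist": [0, 0, 0.35], "gripper": 20}])

```text
t: 26.78
position: [0.5879, 0.0721, 0.0921]
eef_rot: [-3.141, 0.001, 1.511]
ft_force: [-1.6, -1.8, -0.2]
grip_width: 0.0203
gripper_force: 18.6
```

```bash
python3 st.py
python3 - <<'E'
from h import *
p=snapshot("wrist");save(p,"w11.png",(220,160,420,310),4)
E
```

```text
26.775 [0.5879 0.0721 0.0921] [-3.141e+00  1.000e-03  1.511e+00] [-1.6 -1.8 -0.2] [-0.2   0.26  0.66] w 0.0203 q7 -0.51
```

View pics/w11.png

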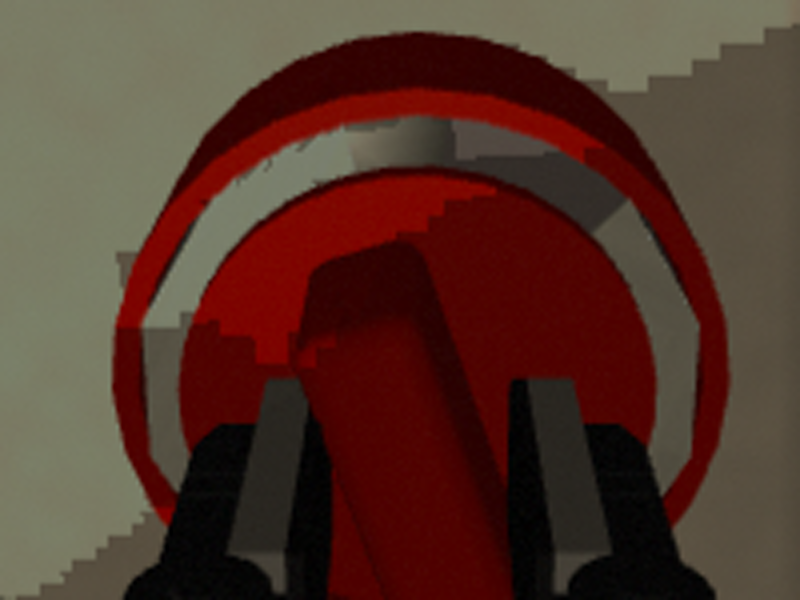

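The crop shows the bar against the pads with stop torque of 0.66 N m. The flange is 473 wide with its top edge at 168. Compare with prediction.

```bash
cat >> h.py <<'E'
def flange(p,a,c,z,rad=.029):
    f=np.array([np.cos(a),np.sin(a)]);r=np.array([np.sin(a),-np.cos(a)])
    return [np.round(proj(p,[*(c+d*rad),z])) for d in (f,r,-r)]
E
python3 - <<'E'
from h import *
p=snapshot("wrist");c=np.array([.5884,.0718]);a=monitor.sense()["eef_rot"][2]
for z in (.081,.0865): print(z,[(x-[220,160])*4 for x in flange(p,a,c,z)])
E
```

```text
0.081 [array([420., 176.]), array([660., 404.]), array([180., 404.])]
0.0865 [array([420., 192.]), array([668., 424.]), array([172., 424.])]
```

Red is home. On to blue.

Request:
arm_command(targets=[{"delta_pos": [0, 0, 0], "twist": [0, 0, -0.1], "gripper": 30}, {"delta_pos": [0, 0, -50], "twist": [0, 0, -0.1], "gripper": 40}, {"delta_pos": [0, 0, -70], "twist": [0, 0, -0.1], "gripper": 50}, {"delta_pos": [-466, 30, -50], "twist": [0, 0, -0.636], "gripper": 50}, {"delta_pos": [-466, 30, -50], "twist": [0, 0, -0.636], "gripper": 50}, {"delta_pos": [-466, 30, -50], "twist": [0, 0, -0.636], "gripper": 50}, {"delta_pos": [-466, 30, -50], "twist": [0, 0, -0.636], "gripper": 50}, {"delta_pos": [-466, 30, -50], "twist": [0, 0, -0.636], "gripper": 50}, {"delta_pos": [-466, 30, -50], "twist": [0, 0, -0.636], "gripper": 50}, {"delta_pos": [-466, 30, -50], "twist": [0, 0, -0.636], "gripper": 50}, {"delta_pos": [-466, 30, -28], "twist": [0, 0, -0.636], "gripper": 50}, {"delta_pos": [-466, 30, -28], "twist": [0, 0, -0.636], "gripper": 50}])

```text
t: 28.38
position: [0.5899, -0.3981, 0.1173]
eef_rot: [-3.139, -0.002, 2.146]
ft_force: [-0.9, 0.2, -0.1]
grip_width: 0.05
gripper_force: 0.0
```

Request:
arm_command(targets=[{"delta_pos": [0, 0, 0], "twist": [0, 0, 0], "gripper": 50}, {"delta_pos": [0, 0, 0], "twist": [0, 0, 0], "gripper": 50}, {"delta_pos": [0, 0, 0], "twist": [0, 0, 0], "gripper": 50}])

```text
t: 28.75
position: [0.5933, -0.3935, 0.121]
eef_rot: [3.141, 0.001, 2.153]
ft_force: [-0.8, 0.2, 0.2]
grip_width: 0.0502
gripper_force: 0.0
```

```bash
python3 st.py
cat > bar.py <<'E'
# plug under the tool: flange centre and bar direction from shading edges, in tool axes
from h import *
import sys,pickle
lo,hi=map(int,sys.argv[1:3]);name=sys.argv[3]
p=snapshot("wrist");s=monitor.sense();t=np.array(s["position"]);a=s["eef_rot"][2];pickle.dump((p,s),open(name+".pkl","wb"));save(p,name+".png",(200,100,440,300),3.3)
h=cv2.cvtColor(p["pixels"],cv2.COLOR_RGB2HSV);m=cv2.inRange(h,(lo,110,35),(hi,255,255))
n,l,st,c=cv2.connectedComponentsWithStats(m);i=min((k for k in range(1,n) if st[k,4]>1500),key=lambda k:np.hypot(c[k,0]-320,c[k,1]-210))
ys,xs=np.nonzero(l==i);print("bbox",st[i],c[i].round(1))
tl=lambda X:1e3*np.array([(X-t)[0]*np.cos(a)+(X-t)[1]*np.sin(a),(X-t)[0]*np.sin(a)-(X-t)[1]*np.cos(a)])
cs,_=cv2.findContours((l==i).astype(np.uint8),cv2.RETR_EXTERNAL,cv2.CHAIN_APPROX_NONE);k=max(cs,key=len)[:,0]
P=np.array([tl(onplane(p,u,v,.0295)) for u,v in k])
best=None;rng=np.random.default_rng(0)
for _ in range(400):                      # RANSAC circle of radius ~29 mm
    q=P[rng.choice(len(P),3,replace=False)]
    try: w=np.linalg.solve(np.c_[2*q,np.ones(3)],(q**2).sum(1))
    except Exception: continue
    r=np.sqrt(max(w[2]+w[0]**2+w[1]**2,0))
    if abs(r-29)>1.5: continue
    d=abs(np.hypot(*(P-w[:2]).T)-r)<.5
    if best is None or d.sum()>best.sum(): best=d
q=P[best];w=np.linalg.lstsq(np.c_[2*q,np.ones(len(q))],(q**2).sum(1),rcond=None)[0]
print("flange centre, tool mm",w[:2].round(1),"r",np.sqrt(w[2]+w[0]**2+w[1]**2).round(1),best.mean().round(2))
# bar top plane, warped to tool metric: 4 px/mm, x up, y right
src=[];dst=[]
for X,Y in ((-35,-35),(35,-35),(35,35),(-35,35)):
    W=[t[0]+1e-3*(X*np.cos(a)+Y*np.sin(a)),t[1]+1e-3*(X*np.sin(a)-Y*np.cos(a)),.0555];src.append(proj(p,W));dst.append([(Y+35)*4,(35-X)*4])
M=cv2.getPerspectiveTransform(np.float32(src),np.float32(dst));im=cv2.warpPerspective(p["pixels"],M,(280,280));cv2.imwrite("pics/"+name+"_w.png",im[:,:,::-1])
g=cv2.GaussianBlur(im.max(2),(5,5),1);e=cv2.Canny(g,15,40)
L=cv2.HoughLinesP(e,1,np.pi/360,30,minLineLength=70,maxLineGap=8)
for x0,y0,x1,y1 in ([] if L is None else L[:,0]): print("line mm (y,x)",[(round(x/4-35,1),round(35-y/4,1)) for x,y in ((x0,y0),(x1,y1))],"angle of +x toward +y deg",round(np.degrees(np.arctan2(x1-x0,y0-y1))%180,1))
E
python3 bar.py 95 125 b1
```

```text
28.75 [ 0.5933 -0.3935  0.121 ] [3.141e+00 1.000e-03 2.153e+00] [-0.8  0.2  0.2] [ 0.02  0.   -0.  ] w 0.0502 q7 0.84
bbox [ 260   96   89   90 6172] [303.9 140.4]
flange centre, tool mm [ 45.4 -13.2] r 29.0 1.0
```

The blue plug has been knocked to about (0.557,-0.363). Follow it and re-measure.

Request:
arm_command(targets=[{"delta_pos": [45, -13, 0], "twist": [0, 0, 0], "gripper": 50}, {"delta_pos": [45, -13, 0], "twist": [0, 0, 0], "gripper": 50}, {"delta_pos": [45, -13, 0], "twist": [0, 0, 0], "gripper": 50}, {"delta_pos": [45, -13, 0], "twist": [0, 0, 0], "gripper": 50}])

```text
t: 29.3
position: [0.5578, -0.3649, 0.1204]
eef_rot: [3.141, 0.001, 2.151]
ft_force: [1.0, -0.5, -0.4]
grip_width: 0.0498
gripper_force: 0.0
```

```bash
python3 st.py; python3 bar.py 95 125 b2
python3 - <<'E'
import cv2,numpy as np
a=cv2.imread("pics/b2.png");b=cv2.resize(cv2.imread("pics/b2_w.png"),(420,420));a=cv2.resize(a,(380,317))
o=np.zeros((420,800,3),np.uint8);o[:317,:380]=a;o[:,380:]=b;cv2.imwrite("pics/b2c.png",o)
E
```

```text
29.3 [ 0.5578 -0.3649  0.1204] [3.141e+00 1.000e-03 2.151e+00] [ 1.  -0.5 -0.4] [0.05 0.   0.02] w 0.0498 q7 0.82
bbox [ 284  163   83   86 5380] [324.9 203.9]
flange centre, tool mm [1.8 0.5] r 29.0 0.82
line mm (y,x) [(np.float64(-8.0), np.float64(20.0)), (np.float64(-5.0), np.float64(-15.5))] angle of +x toward +y deg 175.2
line mm (y,x) [(np.float64(6.2), np.float64(18.5)), (np.float64(8.5), np.float64(-7.2))] angle of +x toward +y deg 175.0
```

View pics/b2c.png

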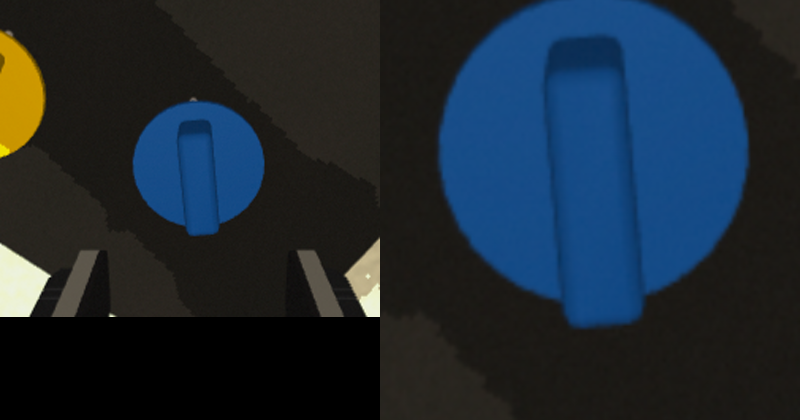

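This is the last picture I may view. It shows the blue plug upright at the tool centre with its bar turned 5° anticlockwise, matching the measured lines. I grip it.

Request:
arm_command(targets=[{"delta_pos": [1.8, 0.5, 45], "twist": [0, 0, -0.085], "gripper": 50}, {"delta_pos": [1.8, 0.5, 75], "twist": [0, 0, -0.085], "gripper": 50}, {"delta_pos": [1.8, 0.5, 86], "twist": [0, 0, -0.085], "gripper": 50}, {"delta_pos": [1.8, 0.5, 86], "twist": [0, 0, -0.085], "gripper": 50}, {"delta_pos": [1.8, 0.5, 86], "twist": [0, 0, -0.085], "gripper": 6}, {"delta_pos": [1.8, 0.5, 86], "twist": [0, 0, -0.085], "gripper": 6}, {"delta_pos": [1.8, 0.5, 86], "twist": [0, 0, -0.085], "gripper": 6}, {"delta_pos": [1.8, 0.5, 86], "twist": [0, 0, -0.085], "gripper": 6}, {"delta_pos": [1.8, 0.5, 86], "twist": [0, 0, -0.085], "gripper": 6}])

```text
t: 30.48
position: [0.5572, -0.363, 0.0355]
eef_rot: [3.141, 0.002, 2.236]
ft_force: [-0.8, -0.1, 5.5]
grip_width: 0.0123
gripper_force: 59.8
```

```bash
python3 st.py; python3 -c "
import numpy as np
a=2.236;d=np.array([.588,.1815])-np.array([.5566,-.3637]);print(d,d@[np.cos(a),np.sin(a)],d@[np.sin(a),-np.cos(a)])"
```

```text
30.475 [ 0.5572 -0.363   0.0355] [3.141e+00 2.000e-03 2.236e+00] [-0.8 -0.1  5.5] [-0.03  0.15 -0.01] w 0.0123 q7 0.84
[0.0314 0.5452] 0.4095778135189642 0.3612132537338914
```

Request:
arm_command(targets=[{"delta_pos": [0, 0, -60], "twist": [0, 0, 0], "gripper": 6}, {"delta_pos": [0, 0, -120], "twist": [0, 0, 0], "gripper": 6}, {"delta_pos": [410, 360, -120], "twist": [0, 0, 1.187], "gripper": 6}, {"delta_pos": [410, 360, -120], "twist": [0, 0, 1.187], "gripper": 6}, {"delta_pos": [410, 360, -120], "twist": [0, 0, 1.187], "gripper": 6}, {"delta_pos": [410, 360, -120], "twist": [0, 0, 1.187], "gripper": 6}, {"delta_pos": [410, 360, -120], "twist": [0, 0, 1.187], "gripper": 6}, {"delta_pos": [410, 360, -120], "twist": [0, 0, 1.187], "gripper": 6}, {"delta_pos": [410, 360, -120], "twist": [0, 0, 1.187], "gripper": 6}, {"delta_pos": [410, 360, -120], "twist": [0, 0, 1.187], "gripper": 6}, {"delta_pos": [410, 360, -120], "twist": [0, 0, 1.187], "gripper": 6}, {"delta_pos": [410, 360, -120], "twist": [0, 0, 1.187], "gripper": 6}])

```text
t: 31.98
position: [0.5849, 0.1887, 0.1542]
eef_rot: [-3.14, -0.003, 1.057]
ft_force: [0.6, -1.6, -1.6]
grip_width: 0.0126
gripper_force: 58.8
```

Request:
arm_command(targets=[{"delta_pos": [0, 0, 0], "twist": [0, 0, 0], "gripper": 6}, {"delta_pos": [0, 0, 0], "twist": [0, 0, 0], "gripper": 6}, {"delta_pos": [0, 0, 0], "twist": [0, 0, 0], "gripper": 6}])

```text
t: 32.35
position: [0.5866, 0.1808, 0.154]
eef_rot: [3.141, 0.0, 1.047]
ft_force: [1.2, -0.5, -1.6]
grip_width: 0.0127
gripper_force: 58.8
```

```bash
python3 st.py
cat > hand.py <<'E'
# plug in hand over a port: flange in hand and port rim ring, both by RANSAC circle, in tool mm
from h import *
import sys
lo,hi=map(int,sys.argv[1:3])
p=snapshot("wrist");s=monitor.sense();t=np.array(s["position"]);a=s["eef_rot"][2]
tl=lambda X:1e3*np.array([(X-t)[0]*np.cos(a)+(X-t)[1]*np.sin(a),(X-t)[0]*np.sin(a)-(X-t)[1]*np.cos(a)])
h=cv2.cvtColor(p["pixels"],cv2.COLOR_RGB2HSV);m=cv2.inRange(h,(lo,110,35),(hi,255,255))
e=cv2.morphologyEx(m,cv2.MORPH_GRADIENT,np.ones((2,2)));ys,xs=np.nonzero(e);k=(abs(xs-322)<75)&(ys>100)&(ys<330);xs,ys=xs[k],ys[k]
rng=np.random.default_rng(0)
for n,z,rs in (("flange",t[2]-.006,(28.2,29.8)),("rim",.077,(37.2,39.5))):
    P=np.array([tl(onplane(p,u,v,z)) for u,v in zip(xs,ys)]);best=None
    for _ in range(3000):
        q=P[rng.choice(len(P),3,replace=False)]
        try: w=np.linalg.solve(np.c_[2*q,np.ones(3)],(q**2).sum(1))
        except Exception: continue
        r=np.sqrt(max(w[2]+w[0]**2+w[1]**2,0))
        if not rs[0]<r<rs[1] or np.hypot(*w[:2])>9: continue
        d=abs(np.hypot(*(P-w[:2]).T)-r)<.4
        if best is None or d.sum()>best.sum(): best=d
    if best is None: print(n,"none");continue
    q=P[best];w=np.linalg.lstsq(np.c_[2*q,np.ones(len(q))],(q**2).sum(1),rcond=None)[0]
    X=t[:2]+1e-3*np.array([w[0]*np.cos(a)+w[1]*np.sin(a),w[0]*np.sin(a)-w[1]*np.cos(a)])
    print(n,"tool mm",w[:2].round(1),"r",np.sqrt(w[2]+w[0]**2+w[1]**2).round(2),"n",best.sum(),"of",len(P),"world",X.round(4))
E
python3 hand.py 95 125
```

```text
32.35 [0.5866 0.1808 0.154 ] [3.141 0.    1.047] [ 1.2 -0.5 -1.6] [0.05 0.02 0.05] w 0.0127 q7 -1.09
flange tool mm [0.3 0.8] r 28.93 n 260 of 1139 world [0.5874 0.1809]
rim tool mm [0.7 0.5] r 38.21 n 130 of 1139 world [0.5873 0.1815]
```

Request:
arm_command(targets=[{"delta_pos": [0.5, -0.2, 30], "twist": [0, 0, 0], "gripper": 6}, {"delta_pos": [0.5, -0.2, 38], "twist": [0, 0, 0], "gripper": 6}, {"delta_pos": [0.5, -0.2, 38], "twist": [0, 0, 0], "gripper": 6}, {"delta_pos": [0.5, -0.2, 38], "twist": [0, 0, 0], "gripper": 6}])

```text
t: 32.9
position: [0.5869, 0.1831, 0.1169]
eef_rot: [3.141, -0.001, 1.049]
ft_force: [-0.1, -0.5, -1.6]
grip_width: 0.0127
gripper_force: 58.9
```

```bash
python3 st.py;python3 hand.py 95 125
```

```text
32.9 [0.5869 0.1831 0.1169] [ 3.141e+00 -1.000e-03  1.049e+00] [-0.1 -0.5 -1.6] [ 0.   -0.02  0.02] w 0.0127 q7 -1.11
flange tool mm [0.4 0.6] r 28.94 n 252 of 1203 world [0.5877 0.1832]
rim tool mm [-3.7  1.1] r 37.36 n 154 of 1203 world [0.5861 0.1794]
```

Request:
arm_command(targets=[{"delta_pos": [-1.6, 1, 0], "twist": [0, 0, 0], "gripper": 6}, {"delta_pos": [-1.6, 1, 5], "twist": [0, 0, 0], "gripper": 6}, {"delta_pos": [-1.6, 1, 9], "twist": [0, 0, 0], "gripper": 6}, {"delta_pos": [-1.6, 1, 13], "twist": [0, 0, 0], "gripper": 6}, {"delta_pos": [-1.6, 1, 13], "twist": [0, 0, 0], "gripper": 6}])

```text
t: 33.58
position: [0.5865, 0.1813, 0.1026]
eef_rot: [-3.141, -0.0, 1.05]
ft_force: [0.8, 0.8, -1.6]
grip_width: 0.0126
gripper_force: 58.7
```

Request:
arm_command(targets=[{"delta_pos": [0, 0, 3], "twist": [0, 0, 0], "gripper": 6}, {"delta_pos": [0, 0, 3], "twist": [0, 0, 0], "gripper": 6}, {"delta_pos": [0, 0, 3], "twist": [0, 0, 0], "gripper": 18}, {"delta_pos": [0, 0, 3], "twist": [0, 0, 0], "gripper": 18}, {"delta_pos": [0, 0, 3], "twist": [0, 0, -0.16], "gripper": 18}, {"delta_pos": [0, 0, 3], "twist": [0, 0, -0.32], "gripper": 18}, {"delta_pos": [0, 0, 3], "twist": [0, 0, -0.48], "gripper": 18}, {"delta_pos": [0, 0, 3], "twist": [0, 0, -0.64], "gripper": 18}, {"delta_pos": [0, 0, 3], "twist": [0, 0, -0.8], "gripper": 18}, {"delta_pos": [0, 0, 3], "twist": [0, 0, -0.95], "gripper": 18}, {"delta_pos": [0, 0, 3], "twist": [0, 0, -0.95], "gripper": 18}])

```text
t: 34.95
position: [0.5865, 0.1806, 0.1]
eef_rot: [-3.141, -0.0, 1.998]
ft_force: [0.4, -0.4, 0.1]
grip_width: 0.0178
gripper_force: 0.0
```

```bash
python3 st.py
cat > fl.py <<'E'
# height of the flange top on a port: best z from circle radius 29 mm on the colour's inner disc
from h import *
import sys
lo,hi=map(int,sys.argv[1:3]);c=np.array([float(v) for v in sys.argv[3:5]])
p=snapshot("wrist");h=cv2.cvtColor(p["pixels"],cv2.COLOR_RGB2HSV);m=cv2.inRange(h,(lo,110,35),(hi,255,255))
e=cv2.morphologyEx(m,cv2.MORPH_GRADIENT,np.ones((3,3)));dt=cv2.distanceTransform(255-e,cv2.DIST_L2,5)
a=monitor.sense()["eef_rot"][2];th=a+np.radians(np.arange(-75,76,3))
for lab,zz,rad in (("flange",np.arange(.078,.0961,.001),.029),("rim",[.077],.0385)):
    out=[]
    for z in zz:
        best=9
        for dx in np.arange(-.003,.0031,.0005):
            for dy in np.arange(-.003,.0031,.0005):
                P=np.array([proj(p,[c[0]+dx+rad*np.cos(t),c[1]+dy+rad*np.sin(t),z]) for t in th[::3]]).round().astype(int)
                v=np.minimum(dt[P[:,1].clip(0,399),P[:,0].clip(0,639)],5).mean()
                if v<best: best,bd=v,(dx,dy)
        out.append((best,z,bd))
    out.sort(key=lambda o:o[0]);print(lab,[(round(o[0],2),round(1e3*o[1],1),np.round(1e3*np.array(o[2]),1).tolist()) for o in out[:4]])
E
python3 fl.py 95 125 .5872 .1815
```

```text
34.95 [0.5865 0.1806 0.1   ] [-3.141 -0.     1.998] [ 0.4 -0.4  0.1] [ 0.03 -0.06  0.  ] w 0.0178 q7 -0.29
flange [(np.float32(0.0), np.float64(78.0), [0.5, -1.0]), (np.float32(0.0), np.float64(79.0), [1.0, -1.0]), (np.float32(0.0), np.float64(80.0), [0.5, -1.0]), (np.float32(0.0), np.float64(81.0), [0.0, -0.5])]
rim [(np.float32(0.54), 77.0, [2.5, -2.5])]
```

Request:
arm_command(targets=[{"delta_pos": [0, 0, 2], "twist": [0, 0, -0.12], "gripper": 18}, {"delta_pos": [0, 0, 2], "twist": [0, 0, -0.22], "gripper": 18}, {"delta_pos": [0, 0, 2], "twist": [0, 0, -0.3], "gripper": 18}])

```text
t: 35.38
position: [0.5873, 0.1812, 0.0993]
eef_rot: [3.14, 0.001, 2.297]
ft_force: [-0.9, -1.1, 7.4]
grip_width: 0.0181
gripper_force: 24.6
```

```bash
python3 st.py; sed -i 's/^e=.*/e=cv2.subtract(m,cv2.erode(m,np.ones((3,3))));dt=cv2.distanceTransform(255-e,cv2.DIST_L2,5)/; s/th\[::3\]/th/' fl.py; sed -i 's/out\[:4\]/out[:7]/' fl.py
python3 fl.py 95 125 .5872 .1815
```

```text
35.375 [0.5873 0.1812 0.0993] [3.140e+00 1.000e-03 2.297e+00] [-0.9 -1.1  7.4] [-0.25  0.15 -0.82] w 0.0181 q7 -0.03
flange [(np.float32(0.06), np.float64(79.0), [1.0, -1.0]), (np.float32(0.16), np.float64(82.0), [0.5, -0.5]), (np.float32(0.2), np.float64(78.0), [1.5, -1.0]), (np.float32(0.2), np.float64(81.0), [0.5, -0.5]), (np.float32(0.2), np.float64(83.0), [0.5, 0.0]), (np.float32(0.22), np.float64(80.0), [1.0, -0.5]), (np.float32(0.33), np.float64(84.0), [0.0, 0.0])]
rim [(np.float32(0.74), 77.0, [2.0, -2.0])]
```

Dropped, and the back stop is felt. Running blue in clockwise.

Request:
arm_command(targets=[{"delta_pos": [0, 0, 2], "twist": [0, 0, 0.18], "gripper": 18}, {"delta_pos": [0, 0, 4], "twist": [0, 0, 0.36], "gripper": 18}, {"delta_pos": [0, 0, 4], "twist": [0, 0, 0.54], "gripper": 18}, {"delta_pos": [0, 0, 4], "twist": [0, 0, 0.72], "gripper": 18}, {"delta_pos": [0, 0, 4], "twist": [0, 0, 0.9], "gripper": 18}, {"delta_pos": [0, 0, 4], "twist": [0, 0, 1.08], "gripper": 18}, {"delta_pos": [0, 0, 4], "twist": [0, 0, 1.26], "gripper": 18}, {"delta_pos": [0, 0, 4], "twist": [0, 0, 1.44], "gripper": 18}, {"delta_pos": [0, 0, 4], "twist": [0, 0, 1.62], "gripper": 18}, {"delta_pos": [0, 0, 4], "twist": [0, 0, 1.8], "gripper": 18}, {"delta_pos": [0, 0, 4], "twist": [0, 0, 1.98], "gripper": 18}, {"delta_pos": [0, 0, 4], "twist": [0, 0, 2.16], "gripper": 18}])

```text
t: 36.92
position: [0.5863, 0.1813, 0.0941]
eef_rot: [-3.141, 0.0, 0.13]
ft_force: [-0.7, -0.0, -1.1]
grip_width: 0.018
gripper_force: 0.4
```

```bash
python3 st.py
```

```text
36.925 [0.5863 0.1813 0.0941] [-3.141  0.     0.13 ] [-0.7 -0.  -1.1] [ 0.01  0.02 -0.02] w 0.018 q7 -1.9
```

Request:
arm_command(targets=[{"delta_pos": [0, 0, 0], "twist": [0, 0, 0.15], "gripper": 18}, {"delta_pos": [0, 0, 0], "twist": [0, 0, 0.3], "gripper": 18}, {"delta_pos": [0, 0, 0], "twist": [0, 0, 0.4], "gripper": 18}])

```text
t: 37.3
position: [0.5862, 0.1814, 0.0941]
eef_rot: [-3.141, 0.0, -0.268]
ft_force: [-0.1, 0.5, -0.0]
grip_width: 0.018
gripper_force: 0.4
```

```bash
python3 st.py
```

```text
37.3 [0.5862 0.1814 0.0941] [-3.141  0.    -0.268] [-0.1  0.5 -0. ] [ 0.06 -0.02  0.02] w 0.018 q7 -2.25
```

Request:
arm_command(targets=[{"delta_pos": [0, 0, 0], "twist": [0, 0, 0.15], "gripper": 18}, {"delta_pos": [0, 0, 0], "twist": [0, 0, 0.3], "gripper": 18}, {"delta_pos": [0, 0, 0], "twist": [0, 0, 0.38], "gripper": 18}])

```text
t: 37.67
position: [0.5864, 0.1817, 0.0941]
eef_rot: [-3.141, 0.0, -0.647]
ft_force: [0.4, 1.1, -1.9]
grip_width: 0.0179
gripper_force: 3.2
```

```bash
python3 st.py;python3 fl.py 95 125 .5872 .1815
```

```text
37.675 [0.5864 0.1817 0.0941] [-3.141  0.    -0.647] [ 0.4  1.1 -1.9] [ 0.24 -0.14  0.09] w 0.0179 q7 -2.57
flange [(np.float32(0.2), np.float64(78.0), [0.0, 0.0]), (np.float32(0.35), np.float64(79.0), [0.5, 0.0]), (np.float32(0.38), np.float64(80.0), [0.5, -0.5]), (np.float32(0.4), np.float64(81.0), [0.5, -0.5]), (np.float32(0.42), np.float64(82.0), [1.0, -0.5]), (np.float32(0.6), np.float64(83.0), [1.0, -1.0]), (np.float32(0.74), np.float64(84.0), [1.5, -1.0])]
rim [(np.float32(0.8), 77.0, [-2.0, 2.5])]
```

Request:
arm_command(targets=[{"delta_pos": [0, 0, 0], "twist": [0, 0, 0.07], "gripper": 18}, {"delta_pos": [0, 0, 0], "twist": [0, 0, 0.13], "gripper": 18}])

```text
t: 37.98
position: [0.5865, 0.182, 0.0941]
eef_rot: [-3.14, 0.0, -0.773]
ft_force: [1.4, 3.1, -3.6]
grip_width: 0.0183
gripper_force: 7.7
```

```bash
python3 st.py
```

```text
37.975 [0.5865 0.182  0.0941] [-3.14   0.    -0.773] [ 1.4  3.1 -3.6] [ 0.48 -0.25  0.26] w 0.0183 q7 -2.68
```

Request:
arm_command(targets=[{"delta_pos": [0, 0, 0], "twist": [0, 0, -0.2], "gripper": 30}, {"delta_pos": [0, 0, -5], "twist": [0, 0, -0.4], "gripper": 40}, {"delta_pos": [0, 0, -60], "twist": [0, 0, -0.6], "gripper": 50}, {"delta_pos": [0, 0, -80], "twist": [0, 0, -0.77], "gripper": 50}, {"delta_pos": [0, 0, -80], "twist": [0, 0, -0.77], "gripper": 50}, {"delta_pos": [0, 0, -80], "twist": [0, 0, -0.77], "gripper": 50}, {"delta_pos": [0, 0, -80], "twist": [0, 0, -0.77], "gripper": 50}])

```text
t: 38.85
position: [0.5857, 0.1809, 0.1726]
eef_rot: [3.141, 0.002, -0.003]
ft_force: [-0.2, 0.0, 0.1]
grip_width: 0.0506
gripper_force: 0.0
```

```bash
python3 st.py
cat > home.py <<'E'
# compare flange heights of plugs in ports: ring-relative. prints best z per centre shift, with full circle
from h import *
import sys
p=snapshot("wrist");h=cv2.cvtColor(p["pixels"],cv2.COLOR_RGB2HSV)
for n,lo,hi,c in (("red",0,8,(.5879,.0718)),("blue",95,125,(.5870,.1815)),("yellow",20,35,(.586,.2913))):
    uv=proj(p,[*c,.08])
    if not (40<uv[0]<600 and 30<uv[1]<290): print(n,"out of view",uv.round());continue
    m=cv2.inRange(h,(lo,100,30),(hi,255,255));w=np.zeros_like(m);x,y=uv.astype(int);w[max(y-60,0):y+60,max(x-60,0):x+60]=255;m&=w
    cs,_=cv2.findContours(m,cv2.RETR_CCOMP,cv2.CHAIN_APPROX_NONE)
    for k in sorted(cs,key=len)[-4:]:
        if len(k)>60: e=cv2.fitEllipse(k);print(n,"contour",len(k),"ellipse",np.round(e[0],1),np.round(e[1],1),"depth if 58mm",round(p["fx"]*.058/max(e[1]),4))
    for z in (.077,.081,.0865): 
        d=(np.array(p["R"])@np.array([*c,z])+p["t"])[2];print("   z",z,"depth",round(d,4),"58mm ->",round(p["fx"]*.058/d,1),"77mm ->",round(p["fx"]*.077/d,1),"centre",proj(p,[*c,z]).round(1))
E
python3 home.py
```

```text
38.85 [0.5857 0.1809 0.1726] [ 3.141e+00  2.000e-03 -3.000e-03] [-0.2  0.   0.1] [0.   0.04 0.02] w 0.0506 q7 -2.0
red contour 322 ellipse [472.9 195.6] [107.5 115.6] depth if 58mm 0.1768
red contour 438 ellipse [477.6 200.4] [85.2 97.6] depth if 58mm 0.2094
   z 0.077 depth 0.2509 58mm -> 81.4 77mm -> 108.1 centre [477.  202.2]
   z 0.081 depth 0.2471 58mm -> 82.7 77mm -> 109.8 centre [479.4 204. ]
   z 0.0865 depth 0.2419 58mm -> 84.5 77mm -> 112.1 centre [482.8 206.5]
blue contour 301 ellipse [322.7 198.4] [105.6 107. ] depth if 58mm 0.1909
blue contour 499 ellipse [322.8 201.8] [90.  91.2] depth if 58mm 0.2239
   z 0.077 depth 0.2512 58mm -> 81.3 77mm -> 108.0 centre [323.  203.9]
   z 0.081 depth 0.2474 58mm -> 82.6 77mm -> 109.6 centre [323.  205.7]
   z 0.0865 depth 0.2422 58mm -> 84.4 77mm -> 112.0 centre [323.  208.2]
yellow contour 143 ellipse [117.1 249.6] [21.8 36.8] depth if 58mm 0.5547
yellow contour 280 ellipse [169.5 202.8] [ 86.6 103.5] depth if 58mm 0.1973
yellow contour 347 ellipse [172.5 199.1] [108.1 114.6] depth if 58mm 0.1782
   z 0.077 depth 0.2515 58mm -> 81.2 77mm -> 107.8 centre [169.3 205.6]
   z 0.081 depth 0.2477 58mm -> 82.5 77mm -> 109.5 centre [166.9 207.4]
   z 0.0865 depth 0.2425 58mm -> 84.3 77mm -> 111.9 centre [163.5 210. ]
```

```bash
cat > wid.py <<'E'
# widest run of the plug's colour about its centre (flange), and of the ring, vs expected for flange heights
from h import *
p=snapshot("wrist");h=cv2.cvtColor(p["pixels"],cv2.COLOR_RGB2HSV)
for n,lo,hi,c in (("red",0,8,(.5879,.0718)),("blue",95,125,(.5870,.1815)),("yellow",20,35,(.586,.2913))):
    uv=proj(p,[*c,.081])
    if not (60<uv[0]<580 and 40<uv[1]<330): continue
    m=cv2.inRange(h,(lo,100,25),(hi,255,255))>0;x,y=uv.round().astype(int);runs=[]
    for r in range(y-22,min(y+12,399)):
        l=x
        while m[r,l-1] and l>1:l-=1
        g=x
        while m[r,g+1] and g<638:g+=1
        runs.append((g-l+1,r,(g+l)/2))
    cf=[q[0] for q in runs];print(n,"median-top runs",sorted(runs)[-6:])
    for z in (.081,.0865,.0935):
        d=(np.array(p["R"])@np.array([*c,z])+p["t"])[2];print("   z",z,"58mm ->",round(p["fx"]*.058/d,1),proj(p,[*c,z]).round(1))
E
python3 wid.py
```

```text
red median-top runs [(np.int64(78), 186, np.float64(480.5)), (np.int64(78), 187, np.float64(480.5)), (np.int64(78), 215, np.float64(490.5)), (np.int64(79), 190, np.float64(481.0)), (np.int64(81), 189, np.float64(480.0)), (np.int64(82), 194, np.float64(480.5))]
   z 0.081 58mm -> 82.6 [479.4 204.2]
   z 0.0865 58mm -> 84.4 [482.8 206.7]
   z 0.0935 58mm -> 86.8 [487.3 210.1]
blue median-top runs [(np.int64(83), 201, np.float64(323.0)), (np.int64(83), 202, np.float64(323.0)), (np.int64(83), 203, np.float64(323.0)), (np.int64(83), 204, np.float64(323.0)), (np.int64(83), 205, np.float64(323.0)), (np.int64(83), 206, np.float64(323.0))]
   z 0.081 58mm -> 82.5 [323.2 205.8]
   z 0.0865 58mm -> 84.3 [323.1 208.3]
   z 0.0935 58mm -> 86.7 [323.1 211.7]
yellow median-top runs [(np.int64(1), 213, np.float64(167.0)), (np.int64(1), 214, np.float64(167.0)), (np.int64(1), 215, np.float64(167.0)), (np.int64(1), 216, np.float64(167.0)), (np.int64(1), 217, np.float64(167.0)), (np.int64(1), 218, np.float64(167.0))]
   z 0.081 58mm -> 82.4 [167.1 207.4]
   z 0.0865 58mm -> 84.2 [163.7 210. ]
   z 0.0935 58mm -> 86.6 [159.2 213.5]
```

Blue is home: width 83 px against 82.5 expected at full depth. Now the yellow plug.

Request:
arm_command(targets=[{"delta_pos": [-126, 569, 0], "twist": [0, 0, -1.675], "gripper": 50}, {"delta_pos": [-126, 569, 0], "twist": [0, 0, -1.675], "gripper": 50}, {"delta_pos": [-126, 569, 0], "twist": [0, 0, -1.675], "gripper": 50}, {"delta_pos": [-126, 569, 0], "twist": [0, 0, -1.675], "gripper": 50}, {"delta_pos": [-126, 569, 50], "twist": [0, 0, -1.675], "gripper": 50}, {"delta_pos": [-126, 569, 50], "twist": [0, 0, -1.675], "gripper": 50}, {"delta_pos": [-126, 569, 50], "twist": [0, 0, -1.675], "gripper": 50}, {"delta_pos": [-126, 569, 50], "twist": [0, 0, -1.675], "gripper": 50}, {"delta_pos": [-126, 569, 50], "twist": [0, 0, -1.675], "gripper": 50}, {"delta_pos": [-126, 569, 50], "twist": [0, 0, -1.675], "gripper": 50}, {"delta_pos": [-126, 569, 50], "twist": [0, 0, -1.675], "gripper": 50}, {"delta_pos": [-126, 569, 50], "twist": [0, 0, -1.675], "gripper": 50}])

```text
t: 40.45
position: [0.4602, -0.387, 0.1234]
eef_rot: [-3.141, -0.001, 1.674]
ft_force: [0.5, 1.1, 1.3]
grip_width: 0.0496
gripper_force: 0.0
```

Request:
arm_command(targets=[{"delta_pos": [0, 0, 0], "twist": [0, 0, 0], "gripper": 50}, {"delta_pos": [0, 0, 0], "twist": [0, 0, 0], "gripper": 50}, {"delta_pos": [0, 0, 0], "twist": [0, 0, 0], "gripper": 50}])

```text
t: 40.83
position: [0.4606, -0.3872, 0.1243]
eef_rot: [3.141, 0.0, 1.676]
ft_force: [-0.8, -0.2, 0.4]
grip_width: 0.0502
gripper_force: 0.0
```

```bash
python3 st.py; python3 bar.py 20 35 y1
```

```text
40.825 [ 0.4606 -0.3872  0.1243] [3.141 0.    1.676] [-0.8 -0.2  0.4] [-0.06  0.   -0.02] w 0.0502 q7 0.58
bbox [ 282  165   83   85 5291] [323.5 205.5]
flange centre, tool mm [-0.1 -0.4] r 29.3 0.81
line mm (y,x) [(np.float64(-7.2), np.float64(-3.5)), (np.float64(-7.2), np.float64(18.8))] angle of +x toward +y deg 0.0
line mm (y,x) [(np.float64(5.8), np.float64(-4.5)), (np.float64(6.0), np.float64(14.0))] angle of +x toward +y deg 0.8
line mm (y,x) [(np.float64(-6.5), np.float64(-11.8)), (np.float64(-6.2), np.float64(19.5))] angle of +x toward +y deg 0.5
```

Very well aligned. Grip, z down 91.

Request:
arm_command(targets=[{"delta_pos": [0, -0.4, 45], "twist": [0, 0, 0], "gripper": 50}, {"delta_pos": [0, -0.4, 80], "twist": [0, 0, 0], "gripper": 50}, {"delta_pos": [0, -0.4, 90], "twist": [0, 0, 0], "gripper": 50}, {"delta_pos": [0, -0.4, 90], "twist": [0, 0, 0], "gripper": 50}, {"delta_pos": [0, -0.4, 90], "twist": [0, 0, 0], "gripper": 6}, {"delta_pos": [0, -0.4, 90], "twist": [0, 0, 0], "gripper": 6}, {"delta_pos": [0, -0.4, 90], "twist": [0, 0, 0], "gripper": 6}, {"delta_pos": [0, -0.4, 90], "twist": [0, 0, 0], "gripper": 6}, {"delta_pos": [0, -0.4, 90], "twist": [0, 0, 0], "gripper": 6}])

```text
t: 42.0
position: [0.4605, -0.3886, 0.0355]
eef_rot: [3.14, 0.002, 1.674]
ft_force: [-0.9, -0.4, 6.9]
grip_width: 0.0127
gripper_force: 59.4
```

Request:
arm_command(targets=[{"delta_pos": [0, 0, -60], "twist": [0, 0, 0], "gripper": 6}, {"delta_pos": [0, 0, -120], "twist": [0, 0, 0], "gripper": 6}, {"delta_pos": [564, 184, -120], "twist": [0, 0, 0.28], "gripper": 6}, {"delta_pos": [564, 184, -120], "twist": [0, 0, 0.28], "gripper": 6}, {"delta_pos": [564, 184, -120], "twist": [0, 0, 0.28], "gripper": 6}, {"delta_pos": [564, 184, -120], "twist": [0, 0, 0.28], "gripper": 6}, {"delta_pos": [564, 184, -120], "twist": [0, 0, 0.28], "gripper": 6}, {"delta_pos": [564, 184, -120], "twist": [0, 0, 0.28], "gripper": 6}, {"delta_pos": [564, 184, -120], "twist": [0, 0, 0.28], "gripper": 6}, {"delta_pos": [564, 184, -120], "twist": [0, 0, 0.28], "gripper": 6}, {"delta_pos": [564, 184, -120], "twist": [0, 0, 0.28], "gripper": 6}, {"delta_pos": [564, 184, -120], "twist": [0, 0, 0.28], "gripper": 6}])

```text
t: 43.5
position: [0.584, 0.1968, 0.1543]
eef_rot: [-3.141, -0.002, 1.399]
ft_force: [0.2, 0.1, -1.2]
grip_width: 0.0123
gripper_force: 59.0
```

Request:
arm_command(targets=[{"delta_pos": [0, 0, 0], "twist": [0, 0, 0], "gripper": 6}, {"delta_pos": [0, 0, 0], "twist": [0, 0, 0], "gripper": 6}, {"delta_pos": [0, 0, 0], "twist": [0, 0, 0], "gripper": 6}])

```text
t: 43.88
position: [0.5845, 0.1902, 0.154]
eef_rot: [3.141, 0.001, 1.392]
ft_force: [0.0, -0.5, -0.2]
grip_width: 0.0125
gripper_force: 59.0
```

```bash
python3 st.py; python3 hand.py 20 35
```

```text
43.875 [0.5845 0.1902 0.154 ] [3.141e+00 1.000e-03 1.392e+00] [ 0.  -0.5 -0.2] [ 0.03 -0.01  0.04] w 0.0125 q7 -0.75
flange tool mm [0.9 0.4] r 29.07 n 265 of 839 world [0.5852 0.1912]
rim tool mm [-1.9 -2. ] r 37.33 n 10 of 839 world [0.5823 0.1889]
```

Request:
arm_command(targets=[{"delta_pos": [99, -16.5, 0], "twist": [0, 0, 0], "gripper": 6}, {"delta_pos": [99, -16.5, 0], "twist": [0, 0, 0], "gripper": 6}, {"delta_pos": [99, -16.5, 0], "twist": [0, 0, 0], "gripper": 6}, {"delta_pos": [99, -16.5, 0], "twist": [0, 0, 0], "gripper": 6}, {"delta_pos": [99, -16.5, 0], "twist": [0, 0, 0], "gripper": 6}, {"delta_pos": [99, -16.5, 0], "twist": [0, 0, 0], "gripper": 6}])

```text
t: 44.68
position: [0.586, 0.291, 0.1541]
eef_rot: [3.141, 0.0, 1.393]
ft_force: [-0.1, -0.5, -1.6]
grip_width: 0.0126
gripper_force: 59.0
```

```bash
python3 st.py; python3 hand.py 20 35
```

```text
44.675 [0.586  0.291  0.1541] [3.141 0.    1.393] [-0.1 -0.5 -1.6] [0.01 0.02 0.05] w 0.0126 q7 -0.9
flange tool mm [0.9 0.5] r 29.15 n 246 of 1469 world [0.5866 0.2921]
rim tool mm [ 5.6 -1.5] r 38.15 n 104 of 1469 world [0.5854 0.2971]
```

Request:
arm_command(targets=[{"delta_pos": [-0.6, 0, 30], "twist": [0, 0, 0], "gripper": 6}, {"delta_pos": [-0.6, 0, 38], "twist": [0, 0, 0], "gripper": 6}, {"delta_pos": [-0.6, 0, 38], "twist": [0, 0, 0], "gripper": 6}, {"delta_pos": [-0.6, 0, 38], "twist": [0, 0, 0], "gripper": 6}, {"delta_pos": [-0.6, 0, 38], "twist": [0, 0, 0], "gripper": 6}])

```text
t: 45.35
position: [0.5859, 0.2922, 0.117]
eef_rot: [3.14, -0.001, 1.394]
ft_force: [0.6, -0.1, -1.3]
grip_width: 0.0127
gripper_force: 59.0
```

Request:
arm_command(targets=[{"delta_pos": [-1.6, 0, 0], "twist": [0, 0, 0], "gripper": 6}, {"delta_pos": [-1.6, 0, 5], "twist": [0, 0, 0], "gripper": 6}, {"delta_pos": [-1.6, 0, 9], "twist": [0, 0, 0], "gripper": 6}, {"delta_pos": [-1.6, 0, 13], "twist": [0, 0, 0], "gripper": 6}, {"delta_pos": [-1.6, 0, 13], "twist": [0, 0, 0], "gripper": 6}])

```text
t: 45.98
position: [0.5852, 0.2906, 0.1026]
eef_rot: [-3.141, -0.0, 1.395]
ft_force: [0.8, 1.9, -2.9]
grip_width: 0.013
gripper_force: 58.8
```

Inside the bore with little force. Set it down, open slightly and turn back.

Request:
arm_command(targets=[{"delta_pos": [0, 0, 3], "twist": [0, 0, 0], "gripper": 6}, {"delta_pos": [0, 0, 3], "twist": [0, 0, 0], "gripper": 6}, {"delta_pos": [0, 0, 3], "twist": [0, 0, 0], "gripper": 18}, {"delta_pos": [0, 0, 3], "twist": [0, 0, 0], "gripper": 18}, {"delta_pos": [0, 0, 3], "twist": [0, 0, -0.16], "gripper": 18}, {"delta_pos": [0, 0, 3], "twist": [0, 0, -0.32], "gripper": 18}, {"delta_pos": [0, 0, 3], "twist": [0, 0, -0.48], "gripper": 18}, {"delta_pos": [0, 0, 3], "twist": [0, 0, -0.64], "gripper": 18}, {"delta_pos": [0, 0, 3], "twist": [0, 0, -0.8], "gripper": 18}, {"delta_pos": [0, 0, 3], "twist": [0, 0, -0.95], "gripper": 18}, {"delta_pos": [0, 0, 3], "twist": [0, 0, -0.95], "gripper": 18}])

```text
t: 47.35
position: [0.5853, 0.2898, 0.1]
eef_rot: [-3.141, -0.0, 2.343]
ft_force: [0.0, 0.3, -0.1]
grip_width: 0.018
gripper_force: 0.0
```

```bash
python3 st.py; python3 fl.py 20 35 .5857 .2912
```

```text
47.35 [0.5853 0.2898 0.1   ] [-3.141 -0.     2.343] [ 0.   0.3 -0.1] [ 0.01 -0.04 -0.  ] w 0.018 q7 -0.09
flange [(np.float32(0.1), np.float64(82.0), [0.5, 0.0]), (np.float32(0.15), np.float64(78.0), [1.0, -1.0]), (np.float32(0.16), np.float64(79.0), [1.0, -0.5]), (np.float32(0.16), np.float64(81.0), [0.5, -0.5]), (np.float32(0.18), np.float64(80.0), [1.0, -0.5]), (np.float32(0.18), np.float64(83.0), [0.0, 0.0]), (np.float32(0.33), np.float64(84.0), [0.0, 0.0])]
rim [(np.float32(0.87), 77.0, [2.5, -2.5])]
```

Same reading as blue had when dropped. Feel for the back stop.

Request:
arm_command(targets=[{"delta_pos": [0, 0, 2], "twist": [0, 0, -0.12], "gripper": 18}, {"delta_pos": [0, 0, 2], "twist": [0, 0, -0.22], "gripper": 18}, {"delta_pos": [0, 0, 2], "twist": [0, 0, -0.3], "gripper": 18}])

```text
t: 47.78
position: [0.5861, 0.2907, 0.0993]
eef_rot: [3.14, 0.001, 2.643]
ft_force: [-0.0, -1.1, 5.0]
grip_width: 0.0181
gripper_force: 23.8
```

```bash
python3 st.py
```

```text
47.775 [0.5861 0.2907 0.0993] [3.140e+00 1.000e-03 2.643e+00] [-0.  -1.1  5. ] [-0.04 -0.13 -0.77] w 0.0181 q7 0.17
```

Stop felt. Run it in clockwise.

Request:
arm_command(targets=[{"delta_pos": [0, 0, 2], "twist": [0, 0, 0.18], "gripper": 18}, {"delta_pos": [0, 0, 4], "twist": [0, 0, 0.36], "gripper": 18}, {"delta_pos": [0, 0, 4], "twist": [0, 0, 0.54], "gripper": 18}, {"delta_pos": [0, 0, 4], "twist": [0, 0, 0.72], "gripper": 18}, {"delta_pos": [0, 0, 4], "twist": [0, 0, 0.9], "gripper": 18}, {"delta_pos": [0, 0, 4], "twist": [0, 0, 1.08], "gripper": 18}, {"delta_pos": [0, 0, 4], "twist": [0, 0, 1.26], "gripper": 18}, {"delta_pos": [0, 0, 4], "twist": [0, 0, 1.44], "gripper": 18}, {"delta_pos": [0, 0, 4], "twist": [0, 0, 1.62], "gripper": 18}, {"delta_pos": [0, 0, 4], "twist": [0, 0, 1.8], "gripper": 18}, {"delta_pos": [0, 0, 4], "twist": [0, 0, 1.98], "gripper": 18}, {"delta_pos": [0, 0, 4], "twist": [0, 0, 2.16], "gripper": 18}])

```text
t: 49.28
position: [0.5849, 0.2906, 0.0942]
eef_rot: [-3.141, -0.0, 0.475]
ft_force: [-0.6, 1.0, -0.0]
grip_width: 0.0181
gripper_force: 0.4
```

```bash
python3 st.py
```

```text
49.275 [0.5849 0.2906 0.0942] [-3.141 -0.     0.475] [-0.6  1.  -0. ] [0.02 0.03 0.01] w 0.0181 q7 -1.71
```

Request:
arm_command(targets=[{"delta_pos": [0, 0, 0], "twist": [0, 0, 0.15], "gripper": 18}, {"delta_pos": [0, 0, 0], "twist": [0, 0, 0.3], "gripper": 18}, {"delta_pos": [0, 0, 0], "twist": [0, 0, 0.45], "gripper": 18}, {"delta_pos": [0, 0, 0], "twist": [0, 0, 0.6], "gripper": 18}])

```text
t: 49.78
position: [0.5849, 0.2911, 0.0942]
eef_rot: [-3.141, -0.0, -0.123]
ft_force: [-0.2, 1.3, -0.6]
grip_width: 0.0181
gripper_force: 1.4
```

```bash
python3 st.py
```

```text
49.775 [0.5849 0.2911 0.0942] [-3.141 -0.    -0.123] [-0.2  1.3 -0.6] [0.24 0.03 0.08] w 0.0181 q7 -2.22
```

Request:
arm_command(targets=[{"delta_pos": [0, 0, 0], "twist": [0, 0, 0.12], "gripper": 18}, {"delta_pos": [0, 0, 0], "twist": [0, 0, 0.24], "gripper": 18}, {"delta_pos": [0, 0, 0], "twist": [0, 0, 0.32], "gripper": 18}])

```text
t: 50.15
position: [0.5846, 0.292, 0.094]
eef_rot: [-3.14, 0.001, -0.44]
ft_force: [0.9, 4.2, -5.2]
grip_width: 0.018
gripper_force: 11.2
```

```bash
python3 st.py
```

```text
50.15 [0.5846 0.292  0.094 ] [-3.14e+00  1.00e-03 -4.40e-01] [ 0.9  4.2 -5.2] [ 0.73 -0.11  0.35] w 0.018 q7 -2.5
```

Request:
arm_command(targets=[{"delta_pos": [0, 0, 0], "twist": [0, 0, 0.1], "gripper": 18}, {"delta_pos": [0, 0, 0], "twist": [0, 0, -0.2], "gripper": 30}, {"delta_pos": [0, 0, 0], "twist": [0, 0, -0.3], "gripper": 40}, {"delta_pos": [0, 0, -50], "twist": [0, 0, -0.44], "gripper": 50}, {"delta_pos": [0, 0, -80], "twist": [0, 0, -0.44], "gripper": 50}, {"delta_pos": [0, 0, -80], "twist": [0, 0, -0.44], "gripper": 50}, {"delta_pos": [0, 0, -80], "twist": [0, 0, -0.44], "gripper": 50}, {"delta_pos": [0, 0, -80], "twist": [0, 0, -0.44], "gripper": 50}, {"delta_pos": [0, 0, -80], "twist": [0, 0, -0.44], "gripper": 50}])

```text
t: 51.28
position: [0.5847, 0.2901, 0.173]
eef_rot: [3.141, 0.001, 0.004]
ft_force: [0.5, 0.4, -0.6]
grip_width: 0.0501
gripper_force: 0.0
```

```bash
python3 st.py; python3 wid.py
python3 - <<'E'
from h import *
p=snapshot("wrist");save(p,"final.png")
for n,c in (("capR",(.4930,.126)),("capL",(.4918,.236))):
    uv=proj(p,[*c,.073]).round().astype(int);b=blob(p,5,18,(uv[0]-25,uv[1]-25,uv[0]+25,uv[1]+25));print(n,uv,b and (b[0],b[2]), b and np.round(onplane(p,*b[0],.073),4))
for d in nets.boxes_of(p,"cock_tip")[:3]: print("tip",px(d),d["conf"])
b=blob(p,40,85,(0,150,200,400),80,30);print(b); print("exp",proj(p,(.4889,.3587,.137)))
S=snapshot("side");b=blob(S,45,85,(270,135,295,160),80,30);print("side",b,proj(S,(.4889,.3587,.137)))
E
```

```text
51.275 [0.5847 0.2901 0.173 ] [3.141e+00 1.000e-03 4.000e-03] [ 0.5  0.4 -0.6] [-0.05  0.01  0.01] w 0.0501 q7 -2.11
blue median-top runs [(np.int64(93), 203, np.float64(482.0)), (np.int64(93), 204, np.float64(482.0)), (np.int64(93), 205, np.float64(482.0)), (np.int64(93), 206, np.float64(482.0)), (np.int64(94), 201, np.float64(482.5)), (np.int64(94), 202, np.float64(482.5))]
   z 0.081 58mm -> 82.5 [478.5 204.7]
   z 0.0865 58mm -> 84.3 [481.8 207.3]
   z 0.0935 58mm -> 86.7 [486.3 210.7]
yellow median-top runs [(np.int64(83), 202, np.float64(322.0)), (np.int64(83), 203, np.float64(322.0)), (np.int64(83), 204, np.float64(322.0)), (np.int64(83), 205, np.float64(322.0)), (np.int64(83), 206, np.float64(322.0)), (np.int64(83), 207, np.float64(322.0))]
   z 0.081 58mm -> 82.5 [322.3 205.5]
   z 0.0865 58mm -> 84.3 [322.3 208.1]
   z 0.0935 58mm -> 86.6 [322.2 211.5]
capR [527 312] (array([527.42682927, 313.20731707]), 164) [0.4921 0.1251 0.073 ]
capL [390 313] (array([384., 316.]), 3) [0.489  0.2411 0.073 ]
(array([197.31746032, 389.25396825]), array([195, 383,   5,  16], dtype=int32), 63)
exp [216.03780325 377.32441521]
side (array([282.45945946, 148.08108108]), array([280, 145,   6,   7], dtype=int32), 37) [283.42205808 147.95448351]
```

Yellow reads identical to blue, so it is home. Now I go behind the lever, checking the left cap from there.

Request:
arm_command(targets=[{"delta_pos": [0, 0, -40], "twist": [0, 0, 0], "gripper": 0}, {"delta_pos": [-145, -68, -40], "twist": [0, 0, 0], "gripper": 0}, {"delta_pos": [-145, -68, -40], "twist": [0, 0, 0], "gripper": 0}, {"delta_pos": [-145, -68, -40], "twist": [0, 0, 0], "gripper": 0}, {"delta_pos": [-145, -68, -40], "twist": [0, 0, 0], "gripper": 0}, {"delta_pos": [-145, -68, -40], "twist": [0, 0, 0], "gripper": 0}, {"delta_pos": [-145, -68, -40], "twist": [0, 0, 0], "gripper": 0}])

```text
t: 52.35
position: [0.4412, 0.3567, 0.2138]
eef_rot: [3.141, -0.0, 0.002]
ft_force: [0.0, 0.1, -0.5]
grip_width: 0.0003
gripper_force: 0.0
```

```bash
python3 st.py
python3 - <<'E'
from h import *
p=snapshot("wrist")
for n,c in (("capR",(.4930,.126)),("capL",(.4918,.236))):
    uv=proj(p,[*c,.073]).round().astype(int);b=blob(p,5,18,(max(uv[0]-25,0),max(uv[1]-25,0),uv[0]+25,uv[1]+25));print(n,uv,b and (b[0],b[2]), b and [np.round(onplane(p,*b[0],z),4) for z in (.073,.083)])
b=blob(p,40,85,(250,80,420,330),80,30);print("ball",b,b and np.round(onplane(p,*b[0],.137),4))
E
```

```text
52.35 [0.4412 0.3567 0.2138] [ 3.141e+00 -0.000e+00  2.000e-03] [ 0.   0.1 -0.5] [-0.03 -0.03 -0.02] w 0.0003 q7 -2.36
capR [616 126] (array([616.5678392 , 126.72864322]), 199) [array([0.4926, 0.1251, 0.073 ]), array([0.4936, 0.1333, 0.083 ])]
capL [477 127] (array([477.24365482, 127.63959391]), 197) [array([0.4917, 0.2354, 0.073 ]), array([0.4927, 0.2397, 0.083 ])]
ball (array([320.76082172, 145.34702861]), array([300, 125,  42,  42], dtype=int32), 1363) [0.4873 0.3588 0.137 ]
```

Both caps are down and the ball is at (0.487,0.359). Lower, then push +x.

Request:
arm_command(targets=[{"delta_pos": [0, -2, 50], "twist": [0, 0, 0], "gripper": 0}, {"delta_pos": [0, -2, 86], "twist": [0, 0, 0], "gripper": 0}, {"delta_pos": [0, -2, 86], "twist": [0, 0, 0], "gripper": 0}, {"delta_pos": [20, -2, 86], "twist": [0, 0, 0], "gripper": 0}, {"delta_pos": [35, -2, 86], "twist": [0, 0, 0], "gripper": 0}, {"delta_pos": [50, -2, 86], "twist": [0, 0, 0], "gripper": 0}, {"delta_pos": [65, -2, 86], "twist": [0, 0, 0], "gripper": 0}, {"delta_pos": [80, -2, 86], "twist": [0, 0, 0], "gripper": 0}, {"delta_pos": [92, -2, 86], "twist": [0, 0, 0], "gripper": 0}, {"delta_pos": [97, -2, 86], "twist": [0, 0, 0], "gripper": 0}])

```text
t: 53.65
position: [0.5375, 0.3597, 0.1276]
eef_rot: [3.141, 0.0, 0.004]
ft_force: [-0.4, 0.2, -0.5]
grip_width: -0.0001
gripper_force: 0.5
```

```bash
python3 st.py
python3 - <<'E'
from h import *
S=snapshot("side");b=blob(S,45,85,(265,135,325,165),80,30);print(b)
for th in (.7,.85,1.0): print(th,proj(S,(.5255+.08*np.sin(th-.5),.359,.067+.08*np.cos(th-.5))).round(1))
E
```

```text
53.65 [0.5375 0.3597 0.1276] [3.141 0.    0.004] [-0.4  0.2 -0.5] [-0.05  0.11 -0.01] w -0.0001 q7 -2.26
(array([304.31428571, 147.31428571]), array([301, 144,   7,   7], dtype=int32), 35)
0.7 [298.8 145.3]
0.85 [302.2 146.1]
1.0 [305.3 147.4]
```

Request:
arm_command(targets=[{"delta_pos": [4, 0, 0], "twist": [0, 0, 0], "gripper": 0}, {"delta_pos": [7, 0, 0], "twist": [0, 0, 0], "gripper": 0}, {"delta_pos": [7, 0, 0], "twist": [0, 0, 0], "gripper": 0}])

```text
t: 54.08
position: [0.5402, 0.3602, 0.1276]
eef_rot: [3.14, 0.006, 0.006]
ft_force: [-10.7, -1.8, 3.4]
grip_width: 0.0002
gripper_force: 5.3
```

```bash
python3 st.py
```

```text
54.075 [0.5402 0.3602 0.1276] [3.14  0.006 0.006] [-10.7  -1.8   3.4] [-0.52  2.21 -0.02] w 0.0002 q7 -2.25
```

The lever is against its end stop. Back off, go up and do a final check.

Request:
arm_command(targets=[{"delta_pos": [-25, 0, 0], "twist": [0, 0, 0], "gripper": 0}, {"delta_pos": [-40, 0, 0], "twist": [0, 0, 0], "gripper": 0}, {"delta_pos": [-40, 0, -60], "twist": [0, 0, 0], "gripper": 0}, {"delta_pos": [-40, 0, -120], "twist": [0, 0, 0], "gripper": 0}, {"delta_pos": [0, 160, -200], "twist": [0, 0, 0], "gripper": 0}, {"delta_pos": [40, 180, -220], "twist": [0, 0, 0], "gripper": 0}, {"delta_pos": [40, 180, -220], "twist": [0, 0, 0], "gripper": 0}, {"delta_pos": [40, 180, -220], "twist": [0, 0, 0], "gripper": 0}, {"delta_pos": [40, 180, -220], "twist": [0, 0, 0], "gripper": 0}, {"delta_pos": [40, 180, -220], "twist": [0, 0, 0], "gripper": 0}, {"delta_pos": [40, 180, -220], "twist": [0, 0, 0], "gripper": 0}])

```text
t: 55.45
position: [0.5837, 0.1818, 0.3473]
eef_rot: [-3.141, 0.001, 0.007]
ft_force: [0.1, -0.0, 0.1]
grip_width: -0.0002
gripper_force: 0.0
```

```bash
python3 st.py; python3 wid.py
python3 - <<'E'
from h import *
p=snapshot("wrist");S=snapshot("side");b=blob(S,45,85,(265,135,325,165),80,30);print("ball side",b[0],"1.0 ->305.3")
for n,c in (("capR",(.4930,.126)),("capL",(.4918,.236))):
    uv=proj(p,[*c,.073]).round().astype(int);b=blob(p,5,18,(max(uv[0]-25,0),max(uv[1]-25,0),uv[0]+25,uv[1]+25));print(n,uv,b and b[0], b and np.round(onplane(p,*b[0],.073),4))
E
```

```text
55.45 [0.5837 0.1818 0.3473] [-3.141e+00  1.000e-03  7.000e-03] [ 0.1 -0.   0.1] [-0.02  0.02  0.03] w -0.0002 q7 -1.94
red median-top runs [(np.int64(50), 164, np.float64(418.5)), (np.int64(51), 159, np.float64(418.0)), (np.int64(51), 160, np.float64(418.0)), (np.int64(51), 168, np.float64(420.0)), (np.int64(52), 166, np.float64(420.5)), (np.int64(56), 161, np.float64(420.5))]
   z 0.081 58mm -> 49.5 [418.1 156.5]
   z 0.0865 58mm -> 50.1 [419.3 157.4]
   z 0.0935 58mm -> 51.0 [420.9 158.6]
blue median-top runs [(np.int64(49), 154, np.float64(324.0)), (np.int64(49), 157, np.float64(324.0)), (np.int64(49), 158, np.float64(324.0)), (np.int64(49), 159, np.float64(324.0)), (np.int64(50), 155, np.float64(324.5)), (np.int64(50), 156, np.float64(324.5))]
   z 0.081 58mm -> 49.5 [324.5 156.6]
   z 0.0865 58mm -> 50.1 [324.5 157.5]
   z 0.0935 58mm -> 51.0 [324.5 158.7]
yellow median-top runs [(np.int64(50), 159, np.float64(230.5)), (np.int64(50), 160, np.float64(230.5)), (np.int64(51), 168, np.float64(228.0)), (np.int64(52), 167, np.float64(227.5)), (np.int64(53), 166, np.float64(228.0)), (np.int64(54), 165, np.float64(227.5))]
   z 0.081 58mm -> 49.5 [230.8 156.8]
   z 0.0865 58mm -> 50.1 [229.6 157.7]
   z 0.0935 58mm -> 51.0 [228.  158.9]
ball side [304.83333333 147.5       ] 1.0 ->305.3
capR [367 229] [367.43661972 229.47887324] [0.4921 0.1258 0.073 ]
capL [281 229] [281.26388889 229.83333333] [0.4908 0.236  0.073 ]
```

```bash
python3 -c "
from station import workorder;print(workorder.close_job())"
```

```text
the job is handed in; nothing more can be done
None
```

The job is handed in with no verdict returned: by my measurements both caps are pressed down, the red, blue and yellow plugs are screwed home, and the lever was opened last, to its stop.

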